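Stopper the leaning gum jar and rock it upright under its shelf

ROBOT

A 7-joint arm with a two-finger parallel gripper is mounted at the origin on the work surface. World frame = base frame: x ahead of the robot, y to its left, z up, the work surface at z = 0. Lengths are in m, angles in rad, forces in N, time in s.
With the tool pointing down it reaches from about 0.425 to 0.925 m from the base axis. Payload 6.8 kg.
Tool frame: the origin (TCP) lies between the finger pads; the fingertips stand 8 mm ahead of it and the grasp point (between the pads) lies 11 mm behind it; z points along the fingers, y is the line along which they close (so a half turn about z gives the same grasp; the last joint's range is limited). The gripper opens to 88 mm and grips with 3 to 60 N. Pads are 20 mm wide; open, the fingers measure 115 mm over their backs; the gripper's body (75 mm by 178 mm) begins 61 mm behind the grasp point.
Start: joints at [-1.265, 0.477, 0.022, 1.555, -0.011, 1.109, -0.083], TCP at [0.271, 0.618, 0.203] pointing down, gripper open.
Joint ranges: [-2.96, 2.96], [-0.34, 2.1], [-1.41, 1.46], [0.24, 2.44], [-1.37, 4.51], [0.17, 1.92], [-2.96, 2.96]. Speed limits (rad/s): [2.39, 2.39, 3.14, 3.14, 3.14, 3.14, 3.14].

INTERFACE

Orientations are given as a unit quaternion [x, y, z, w].
In Python, from rig import bot, eyes, workorder gives the robot as it stands. The module is installed in compiled form; this text tells all that it offers.
- The arm moves only by the tool jog_arm, never from a script. Its argument "deltas" is a list of rows, each an object of numbers: "x", "y", "z": the shift along the tool's x, y, z in cm; "roll": the turn about the tool's z in degrees. In form: [{"x": .., "y": .., "z": .., "roll": ..}, ...]. A call has 1 to 5 rows; each row shifts and turns the commanded pose from where the row before left it, along the tool's axes as they then stand; what a row does not reach is not made up. A row lasts 1/8 s, in which the tool goes at most 62.5 mm and 10.7 degrees, less where a joint would pass 70% of its speed; a pose out of reach is approached as far as the arm can. A call with a gripper value outside its range is refused whole. "gripper" is the finger opening in cm, from 0 to 8.78, set as the call begins (left out, the last holds). The fingers move at their own pace and stop on an object; "squeeze" is the grip in N (left out, the last holds). Time passes only in rows, so rows that do not move let the fingers close. It gives the time, the measured TCP pose, the force, the opening and the grip force at its end, in the units of the state.
- bot.get_obs(): the state, without advancing time (a new reading comes with each control period).
- eyes.capture(name): name is "scene" or "top" or "wrist"; returns a dict with "image" (400x640x3 uint8, red, green, blue), "fx", "fy", "cx", "cy" (pixels), "world_from_camera" (4x4, takes a point from camera to world coordinates). Camera axes: x right, y down, z forward; pixel columns grow to the right and rows downward; lengths in m; the calibration is good to about 2 mm. A picture is of the moment at which its call begins. There is no depth.
- workorder.job_done(): hands the job in; it is judged then, once.
Trained networks look in the newest picture that a camera, given by its name, has taken for a name from the list of things; names that differ only in an ending like _2 or _b are one class to them, and where a whole thing is asked for, a point or a joint stands for the part that bears it (a point fixed in the world has none). Each returns a list of dicts, best first, with "p" (0 to 1); they miss things now and then, are a little off and sometimes report something else, mostly with a low value. They report only what shows in the picture. A call takes as long as a camera call. They do not tell look-alikes from the thing itself.
- eyes.trace(camera, thing): "region" (400x640 bool, what is visible of it) and "box" ([left, top, right, bottom] in pixels, round what is visible of it).
The state is a dict: "t": time; "joint_positions": joint angles; "qvel": joint speeds; "joint_efforts": joint torques, N m; "ee_pos": TCP position; "ee_rot": TCP orientation; "contact_force": force on the tool from outside, world axes, zero at the start; "ft_torque": the same for the moment, N m; "width": finger opening in m; "grip_force": force on a finger pad.
Only numpy, scipy, OpenCV 4.12 (cv2) and the standard library are available. Lean on these libraries where they do the work, as an engineer would, in place of code of your own. Each camera call takes 0.05 s, during which the arm holds its last target. There are 200 camera calls.

TASK

The wrapper-gum jar on the cigar bench is leaning out of its tipping stand with its neck open. While it leans, press the stopper with the red knob fully home in its neck, flange on the rim, then push the closed jar upright under the stand's shelf until it meets its stop, with the stopper still fully home. Leave the green-knobbed stopper, the spray bottle and the brass tin where they are.

Things in the scene. Friction and masses are not known exactly. Their poses are not given: they have to be found in the camera images.
- stand: Fixed grey tipping stand: base plate 170 (x) x 160 (y) x 12 mm, origin at the centre of its underside on the bench, z up. Its own -x is its front, roughly towards the robot; the jar leans that way. Two cheeks 78 mm high at y = +-64 mm carry the jar's hinge, 60 mm above the bench at x = 0.
- shelf_edge (a point): Middle of the lower front edge of the stand's wooden shelf, 235 mm above the bench at the stand's x = 0; axes as the stand's. Shelf 16 mm thick, from here 60 mm back, 160 mm wide (y), on two posts at its ends; a brass box on it reaches 266 mm up. It leaves no room for a gripper straight above the upright jar, so the jar is stoppered while leaning out.
- jar (a joint): Lean of the blue jar towards the stand's front, rad: 0 = upright (its stop), 0.70 = furthest lean (stop). Starts between 0.45 and 0.60. Hinge friction 0.5 N m holds it at any angle (about 8 N pushed squarely at the neck moves it).
- jar_hinge (a point): Point on the jar's axis where the level hinge line (the jar's y axis) crosses it, 60 mm above the bench. Axes are the jar's: z along the jar's axis out of the mouth, y along the hinge, -x the side that faces front and down while it leans.
- jar_mouth (a point): Centre of the flat rim of the white neck, 90 mm from the hinge along the jar's axis; axes as jar_hinge (z points out of the mouth). Neck: straight bore 36 mm wide, 44 mm deep; outside 54 mm wide, from 44 to 90 mm above the hinge. Below it the blue body, up to 84 mm wide (87 at a steel band level with the hinge), ends 42 mm below the hinge.
- red_stopper: The stopper to use, 84 mm long, about 70 g. Origin at the centre of its plug's small end, z along its axis to the knob. Cork plug tapering from 23 mm (z = 0) to 33 mm diameter (z = 36 mm); wooden flange 50 mm diameter, z = 36 to 42 mm; round red knob 26 mm diameter, z = 42 to 84 mm, to grip. Starts upright in one of the rest's two holes.
- stopper_seat (a point): Centre of the underside of the red stopper's flange (z = 36 mm), which meets the jar's rim when fully home; axes as the stopper's.
- green_stopper: Another jar's stopper, same shape and size with a green knob, upright in the other hole of the rest. Not to be moved.
- rest: Fixed dark wooden block 200 (x) x 90 (y) x 45 mm, origin at the centre of its underside, with two through holes 39 mm in diameter at x = +-55 mm in which the stoppers stand, flanges on its top face.
- sprayer: White spray bottle with green trigger, 72 mm diameter, 180 mm high, stands loose beyond the rest, beside the stand. Origin under its centre. Not to be moved.
- tin: Low round brass tin with a pale lid, 64 mm diameter, 50 mm high, loose near the robot between rest and stand. Origin under its centre. Not to be moved.
There are look-alikes about, which are no part of the job. What is shaped like the red_stopper but black or turquoise is not meant.

How it is judged:
On the way:
1. the red-knobbed stopper is fully home in the neck while the jar still leans (more than 0.35 rad) (value of joint jar above 0.35 rad and distance between stopper_seat and jar_mouth below 0.006 m and z of stopper_seat in the frame of jar_mouth below 0.004 m and angle between the z axis of stopper_seat and the z axis of jar_mouth, either way round below 0.12 rad), for 0.2 s.
At the end, for the whole second after the job is handed in: The jar stands upright within 0.06 rad of its stop; the red-knobbed stopper is fully home in its neck (flange within 4 mm of the rim along the jar's axis, within 6 mm of its centre in all, axes within 0.12 rad) and at rest (value of joint jar below 0.06 rad and distance between stopper_seat and jar_mouth below 0.006 m and z of stopper_seat in the frame of jar_mouth below 0.004 m and angle between the z axis of stopper_seat and the z axis of jar_mouth, either way round below 0.12 rad and linear speed of red_stopper below 0.02 m/s); the robot touches nothing.
It fails at once if the green-knobbed stopper is moved (more than 30 mm) (distance of green_stopper from where it was at the start of the episode above 0.03 m).
It fails at once if the spray bottle is moved (more than 40 mm) (distance of sprayer from where it was at the start of the episode above 0.04 m).
It fails at once if the tin is moved (more than 40 mm) (distance of tin from where it was at the start of the episode above 0.04 m).
It also fails if it takes over 51 s, if anything falls off the work surface, if the arm or the gripper's body presses on something with over 40 N, if the wrist force passes 120 N, or if a joint passes its speed limit or range.

## Working session

There is one attempt and no reset: what is moved stays moved. The work goes in short steps, Python scripts to look and compute and a tool call to move; the robot and the scene stay as the last step left them, time stands still between calls to the robot, and variables do not carry over. Pictures are saved under pics/ and viewed, at most 10 in all, crops included, and the job is handed in when it is done.

Besides the shell and the picture viewer there is one more tool, called as name([rows], argument=value, ...), one row to a line, values as JSON. jog_arm: Moves the arm, as the interface text tells. Its arguments: {"type":"object","properties":{"deltas":{"type":"array","items":{"type":"object","properties":{"x":{"type":"number"},"y":{"type":"number"},"z":{"type":"number"},"roll":{"type":"number"}}}},"gripper":{"type":"number"},"squeeze":{"type":"number"}},"required":["deltas"]}

```bash
mkdir -p pics
cat > h.py <<'E'
import numpy as np, cv2
from rig import bot, eyes, workorder
from scipy.spatial.transform import Rotation as R
def ray(c,u,v):
    T=np.array(c["world_from_camera"]); d=T[:3,:3]@np.array([(u-c["cx"])/c["fx"],(v-c["cy"])/c["fy"],1]); return T[:3,3],d/np.linalg.norm(d)
def onz(c,u,v,z):
    o,d=ray(c,u,v); return o+d*(z-o[2])/d[2]
def proj(c,P):
    T=np.linalg.inv(np.array(c["world_from_camera"])); p=T[:3,:3]@np.asarray(P)+T[:3,3]; return np.array([c["fx"]*p[0]/p[2]+c["cx"],c["fy"]*p[1]/p[2]+c["cy"]])
def tri(c1,p1,c2,p2):
    A=0;b=0
    for c,p in((c1,p1),(c2,p2)):
        o,d=ray(c,*p); M=np.eye(3)-np.outer(d,d); A=A+M; b=b+M@o
    return np.linalg.solve(A,b)
def save(c,n): cv2.imwrite("pics/"+n,c["image"][:,:,::-1])
E
python3 - <<'E'
from h import *
import pickle
o=bot.get_obs(); print({k:np.round(o[k],3) for k in("t","ee_pos","ee_rot","contact_force","width")})
D={}
for n in("scene","top"):
    c=eyes.capture(n); save(c,n+"0.png"); D[n]=c
    print(n,c["fx"],c["cx"],c["cy"],np.round(c["world_from_camera"],3).tolist())
    for th in("stand","jar","jar_mouth","red_stopper","green_stopper","rest","sprayer","tin","shelf_edge"):
        try:
            r=eyes.trace(n,th)
        except Exception as e: print(th,e); continue
        for q in r[:5]:
            m=q["region"]; ys,xs=np.nonzero(m); print(th,round(q["p"],2),np.round(q["box"]),len(xs),c["image"][m].mean(0).round())
        D[n,th]=r
pickle.dump(D,open("d.pkl","wb"))
E
```

```text
{'t': np.float64(0.0), 'ee_pos': array([0.271, 0.617, 0.202]), 'ee_rot': array([ 0.205,  0.979, -0.001, -0.   ]), 'contact_force': array([ 0.163, -0.509, -0.169]), 'width': np.float64(0.088)}
scene 437.6550498784867 319.2720018082464 198.70207508527645 [[-0.469, 0.682, -0.561, 1.026], [0.883, 0.35, -0.313, 0.179], [-0.017, -0.642, -0.766, 0.818], [0.0, 0.0, 0.0, 1.0]]
stand 0.82 [319. 237. 443. 376.] 11160 [126. 112.  84.]
jar 0.97 [349. 288. 411. 338.] 2072 [ 68.  88. 100.]
jar 0.64 [350. 185. 379. 222.] 736 [181. 163. 130.]
jar 0.5 [327. 234. 438. 374.] 10818 [125. 112.  85.]
jar_mouth 0.17 [257. 208. 283. 241.] 469 [166.  76.  42.]
red_stopper 0.85 [307. 239. 330. 272.] 525 [ 23. 134. 121.]
red_stopper 0.64 [259. 211. 282. 239.] 461 [167.  77.  43.]
red_stopper 0.6 [213. 168. 233. 200.] 451 [40. 30. 24.]
rest 0.85 [250. 176. 297. 257.] 2296 [92. 55. 30.]
sprayer 0.97 [232. 214. 274. 305.] 2422 [190. 180. 165.]
tin 0.78 [350. 182. 379. 220.] 759 [182. 163. 129.]
shelf_edge 0.86 [326. 233. 441. 377.] 10967 [126. 112.  85.]
shelf_edge 0.51 [348. 184. 375. 221.] 732 [180. 163. 130.]
t
[... 163 characters left out ...]
, 0.0, 1.0]]
stand 0.68 [199. 125. 300. 211.] 5666 [169. 154. 126.]
jar 0.68 [239. 156. 281. 195.] 1102 [116. 121. 122.]
jar_mouth 0.83 [236. 153. 285. 196.] 1196 [119. 123. 123.]
red_stopper 0.64 [315. 184. 336. 204.] 293 [ 78. 175. 163.]
red_stopper 0.59 [366. 185. 389. 207.] 309 [207. 135. 100.]
red_stopper 0.51 [436. 208. 454. 229.] 316 [38. 35. 34.]
green_stopper 0.76 [387. 224. 407. 245.] 360 [161. 164. 109.]
rest 0.76 [352. 172. 422. 257.] 2351 [108.  72.  51.]
sprayer 0.78 [342. 125. 387. 166.] 1127 [209. 205. 191.]
tin 0.74 [308. 255. 331. 280.] 504 [231. 227. 220.]
shelf_edge 0.61 [390. 222. 406. 242.] 318 [162. 169. 112.]
shelf_edge 0.57 [199. 123. 296. 208.] 5603 [169. 154. 126.]
```

Run:
```python
import cv2
a=cv2.imread("pics/scene0.png")[150:390,180:460]; b=cv2.imread("pics/top0.png")[100:290,170:470]
cv2.imwrite("pics/s1.png",cv2.resize(a,None,fx=2.4,fy=2.4,interpolation=3)); cv2.imwrite("pics/t1.png",cv2.resize(b,None,fx=2.6,fy=2.6,interpolation=3))
```

```text
(no output)
```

View pics/s1.png

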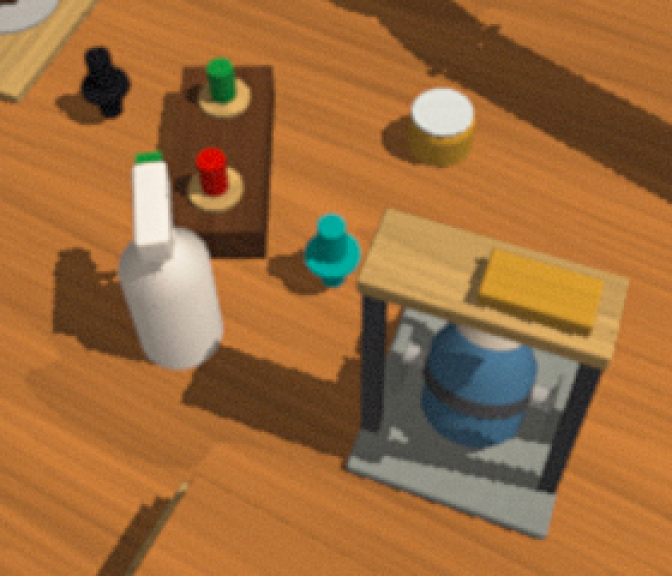

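View pics/t1.png

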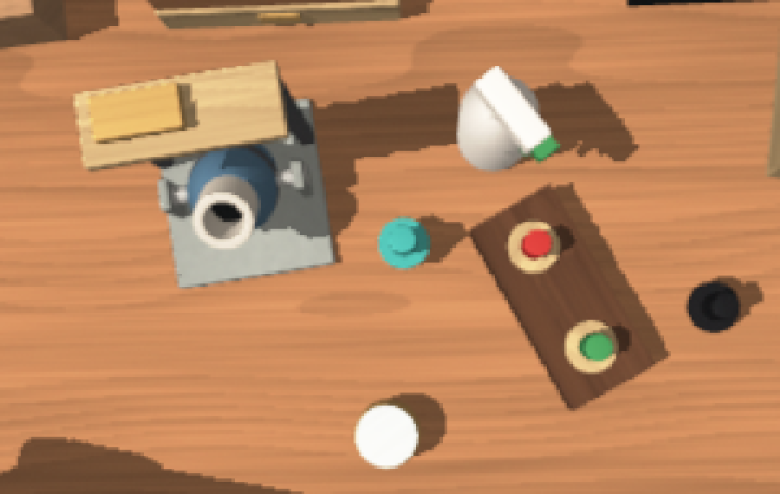

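The scene view shows the red stopper in the near hole of the rest (about 268,225 full-frame), with the sprayer beside it and the jar under the shelf. The top view shows the mouth at about (256,185), the red knob at (377,194), green at (399,233) and the tin at (319,267). Next I fit the stand pose, the lean and the knob position.

```bash
cat > m.py <<'E'
from h import *
import pickle
from scipy.optimize import least_squares
D=pickle.load(open("d.pkl","rb")); t,s=D["top"],D["scene"]
f=lambda u,v:(u/2.6+170,v/2.6+100); g=lambda u,v:(u/2.4+180,v/2.4+150)
# stand: x,y,yaw(dir of +x)
W=lambda p,P:np.array([p[0]+np.cos(p[2])*P[0]-np.sin(p[2])*P[1],p[1]+np.sin(p[2])*P[0]+np.cos(p[2])*P[1],P[2]])
obs=[(t,f(180,287),(-.085,.08,.012)),(t,f(337,262),(-.085,-.08,.012)),
 (t,f(73,95),(.06,.08,.251)),(t,f(275,62),(.06,-.08,.251)),(t,f(288,135),(0,-.08,.251)),(t,f(85,168),(0,.08,.251)),
 (s,g(388,211),(0,-.08,.251)),(s,g(627,278),(0,.08,.251)),(s,g(612,343),(.06,.08,.251)),(s,g(360,277),(.06,-.08,.251)),
 (s,g(348,467),(.085,-.08,.012)),(s,g(545,537),(.085,.08,.012))]
rs=lambda p:np.concatenate([proj(c,W(p,P))-px for c,px,P in obs])
x0=onz(t,*f(250,180),.06)
r=least_squares(rs,[x0[0],x0[1],0],loss="soft_l1"); p=r.x; print("stand",p.round(4)); print(rs(p).reshape(-1,2).round(1).tolist())
# mouth: white rim
im=t["image"]; hsv=cv2.cvtColor(im,cv2.COLOR_RGB2HSV); sub=np.zeros(im.shape[:2],np.uint8); sub[168:200,240:275]=1
m=((hsv[...,1]<60)&(hsv[...,2]>190)).astype(np.uint8)*sub
cs,_=cv2.findContours(m,cv2.RETR_EXTERNAL,cv2.CHAIN_APPROX_NONE); c=max(cs,key=cv2.contourArea)
e=cv2.fitEllipse(cv2.convexHull(c)); print("ell",e)
def th_err(q):
    th,dx=q[0],0
    return proj(t,W(p,(-.09*np.sin(th),0,.06+.09*np.cos(th))))-e[0]
r2=least_squares(th_err,[.5]); th=r2.x[0]; print("lean",th,th_err(r2.x)); print("mouth",W(p,(-.09*np.sin(th),0,.06+.09*np.cos(th))).round(4))
# stoppers
def blob(c,lo,hi,box):
    h=cv2.cvtColor(c["image"],cv2.COLOR_RGB2HSV); H=h[...,0].astype(int)
    k=((H<=hi)&(H>=lo) if lo<hi else (H>=lo)|(H<=hi))&(h[...,1]>150)&(h[...,2]>60)
    z=np.zeros_like(k); z[box[1]:box[3],box[0]:box[2]]=k[box[1]:box[3],box[0]:box[2]]
    y,x=np.nonzero(z); return (x.mean(),y.mean()),len(x),(x.min(),y.min(),x.max(),y.max())
for nm,lo,hi,bt,bs in(("red",174,4,(366,183,392,210),(255,205,285,235)),("green",45,80,(385,222,410,248),(255,170,285,198))):
    a=blob(t,lo,hi,bt); b=blob(s,lo,hi,bs); print(nm,a,b,tri(t,a[0],s,b[0]).round(4), "ontop z.072", onz(t,*a[0],.075).round(4),onz(s,*b[0],.072).round(4))
for n,(a,b),z in(("flangeR",f(534,247),.051),("flangeG",f(591,347),.051),("tin",f(387,436),.05),("turq",f(404,243),.05)): print(n,onz(t,a,b,z).round(4))
print("spr base",onz(s,*g(172,345),0).round(3))
for a,b in((470,233),(555,185),(667,353),(572,408)): print("rest",onz(t,*f(a,b),.045).round(4))
print("spray",[onz(t,*f(a,b),.17).round(3).tolist() for a,b in((497,70),(480,90),(555,145),(538,157))])
E
python3 m.py
```

```text
stand [0.6496 0.0912 0.1381]
[[-0.7, 0.6], [-0.7, -0.1], [-0.3, -0.6], [0.0, -1.6], [-0.2, -0.4], [-0.5, 0.4], [-0.9, -3.0], [1.2, -1.9], [0.0, 5.6], [-1.8, 0.4], [-1.0, -1.3], [0.7, -1.1]]
ell ((258.06732177734375, 187.5499725341797), (23.644906997680664, 39.58735275268555), 136.77850341796875)
lean 0.5782793976043513 [-1.18917092  0.3288059 ]
mouth [0.6009 0.0844 0.1354]
red ((np.float64(375.97802197802196), np.float64(193.45054945054946)), 91, (np.int64(371), np.int64(189), np.int64(381), np.int64(198))) ((np.float64(267.89784946236557), np.float64(220.7311827956989)), 186, (np.int64(261), np.int64(212), np.int64(273), np.int64(230))) [ 0.5847 -0.1937  0.0741] ontop z.072 [ 0.5843 -0.1931  0.075 ] [ 0.5837 -0.1954  0.072 ]m.py:29: RuntimeWarning: Mean of empty slice.
  y,x=np.nonzero(z); return (x.mean(),y.mean()),len(x),(x.min(),y.min(),x.max(),y.max())
  ret = ret.dtype.type(ret / rcount)
Traceback (most recent call last):
  File "m.py", line 31, in <module>
    a=blob(t,lo,hi,bt); b=blob(s,lo,hi,bs); print(nm,a,b,tri(t,a[0],s,b[0]).round(4), "ontop z.072", onz(t,*a[0],.075).round(4),onz(s,*b[0],.072).round(4))
  File "m.py", line 29, in blob
    y,x=np.nonzero(z); return (x.mean(),y.mean()),len(x),(x.min(),y.min(),x.max(),y.max())
                                                          ~~~~~^^
ValueError: zero-size array to reduction operation minimum which has no identity
```

```bash
sed -i 's/("green".*198))/("green",35,90,(385,222,410,248),(255,170,285,200))/' m.py
python3 - <<'E'
import cv2,numpy as np
a=cv2.imread("pics/top0.png")[160:205,230:290]
b=cv2.imread("pics/top0.png")[120:215,335:420]
a=cv2.resize(a,None,fx=8,fy=8,interpolation=3); b=cv2.resize(b,None,fx=3.8,fy=3.8,interpolation=3)[:360]
cv2.imwrite("pics/m1.png",np.hstack([a,b[:360]]))
E
python3 m.py 2>&1 | tail -14
```

```text
[[-0.7, 0.6], [-0.7, -0.1], [-0.3, -0.6], [0.0, -1.6], [-0.2, -0.4], [-0.5, 0.4], [-0.9, -3.0], [1.2, -1.9], [0.0, 5.6], [-1.8, 0.4], [-1.0, -1.3], [0.7, -1.1]]
ell ((258.06732177734375, 187.5499725341797), (23.644906997680664, 39.58735275268555), 136.77850341796875)
lean 0.5782793976043513 [-1.18917092  0.3288059 ]
mouth [0.6009 0.0844 0.1354]
red ((np.float64(375.97802197802196), np.float64(193.45054945054946)), 91, (np.int64(371), np.int64(189), np.int64(381), np.int64(198))) ((np.float64(267.89784946236557), np.float64(220.7311827956989)), 186, (np.int64(261), np.int64(212), np.int64(273), np.int64(230))) [ 0.5847 -0.1937  0.0741] ontop z.072 [ 0.5843 -0.1931  0.075 ] [ 0.5837 -0.1954  0.072 ]
Traceback (most recent call last):
  File "m.py", line 31, in <module>
    a=blob(t,lo,hi,bt); b=blob(s,lo,hi,bs); print(nm,a,b,tri(t,a[0],s,b[0]).round(4), "ontop z.072", onz(t,*a[0],.075).round(4),onz(s,*b[0],.072).round(4))
  File "m.py", line 29, in blob
    y,x=np.nonzero(z); return (x.mean(),y.mean()),len(x),(x.min(),y.min(),x.max(),y.max())
                                                          ~~~~~^^
ValueError: zero-size array to reduction operation minimum which has no identity
```

View pics/m1.png

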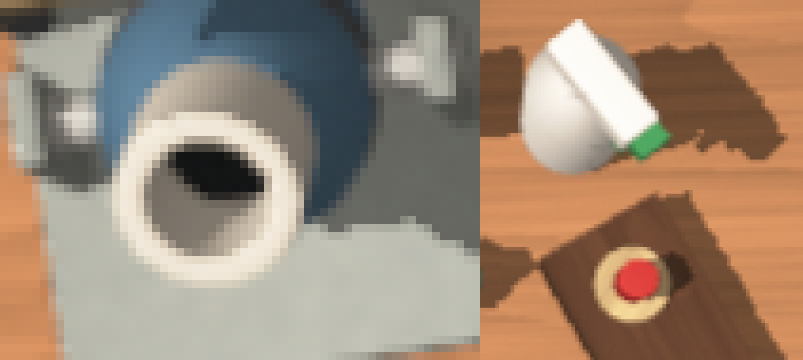

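The crop shows the rim's outer ellipse spanning x 110–303 and y 110–288, so its centre is near full-frame (255.4,184.4). The sprayer's trigger end points towards the red hole.

```bash
python3 - <<'E'
s=open("m.py").read()
i=s.index("r2=least"); j=s.index("# stoppers"); k=s.index("for nm,lo"); l=s.index("for n,(a,b)")
new='''e=((255.35,184.4),)
r2=least_squares(th_err,[.5]); th=r2.x[0]; print("lean",th,th_err(r2.x)); print("mouth",W(p,(-.09*np.sin(th),0,.06+.09*np.cos(th))).round(4))
a=np.linspace(0,6.283,200)
for q in (th-.08,th-.04,th,th+.04):
    for rr in(.027,.018):
        P=np.array([proj(t,W(p,(-.09*np.sin(q)+rr*np.cos(x)*np.cos(q),rr*np.sin(x),.06+.09*np.cos(q)+rr*np.cos(x)*np.sin(q)))) for x in a]); P=(P+.5-[230,160])*8
        print(round(q,3),rr,P.min(0).round(),P.max(0).round())
'''
open("m.py","w").write(s[:i]+new+s[l:])
E
python3 m.py
```

```text
stand [0.6496 0.0912 0.1381]
[[-0.7, 0.6], [-0.7, -0.1], [-0.3, -0.6], [0.0, -1.6], [-0.2, -0.4], [-0.5, 0.4], [-0.9, -3.0], [1.2, -1.9], [0.0, 5.6], [-1.8, 0.4], [-1.0, -1.3], [0.7, -1.1]]
ell ((258.06732177734375, 187.5499725341797), (23.644906997680664, 39.58735275268555), 136.77850341796875)
lean 0.47579521107876493 [ 0.57035427 -0.14420854]
mouth [0.6088 0.0855 0.14  ]
0.396 0.027 [110.  82.] [301. 265.]
0.396 0.018 [142. 113.] [269. 235.]
0.436 0.027 [113.  95.] [304. 275.]
0.436 0.018 [145. 126.] [272. 246.]
0.476 0.027 [116. 108.] [307. 286.]
0.476 0.018 [148. 139.] [275. 257.]
0.516 0.027 [119. 122.] [310. 295.]
0.516 0.018 [151. 151.] [278. 267.]
flangeR [ 0.5824 -0.1941  0.051 ]
flangeG [ 0.4857 -0.2445  0.051 ]
tin [ 0.4066 -0.0486  0.05  ]
turq [ 0.5901 -0.07    0.05  ]
spr base [ 0.717 -0.16   0.   ]
rest [ 0.5982 -0.1338  0.045 ]
rest [ 0.642  -0.2169  0.045 ]
rest [ 0.4779 -0.3171  0.045 ]
rest [ 0.4282 -0.2252  0.045 ]
spray [[0.725, -0.156, 0.17], [0.708, -0.141, 0.17], [0.659, -0.202, 0.17], [0.649, -0.188, 0.17]]
```

jog_arm([
  {"z": -1,"roll": -10.5},
  {"z": -1,"roll": -10.5},
  {"z": -1,"roll": -10.5},
], gripper=6, squeeze=12)

```text
invalid input
```

```bash
cat > go.py <<'E'
import sys
from h import *
def go(T):
    o=bot.get_obs(); r=R.from_quat(o["ee_rot"]); d=r.inv().apply(np.array(T)-o["ee_pos"])*100
    X=r.as_matrix()
    print("t",round(float(o["t"]),2),"tcp",np.round(o["ee_pos"],4),"yaw_y",np.degrees(np.arctan2(X[1,1],X[0,1])).round(2),"zax",X[:,2].round(3),"F",np.round(o["contact_force"],1),"w",round(float(o["width"]),4),"g",round(float(o["grip_force"]),1),"delta cm",d.round(2))
if __name__=="__main__": go([float(a) for a in sys.argv[1:4]])
E
python3 go.py .583 -.194 .16
```

```text
t 1.0 tcp [0.2714 0.618  0.203 ] yaw_y 66.29 zax [ 0.  0. -1.] F [ 0.   0.2 -0. ] w 0.0881 g 0.0 delta cm [-61.18 -61.82   4.3 ]
```

jog_arm([
  {"x": 0,"y": 0,"z": -1,"roll": -10.5},
  {"x": 0,"y": 0,"z": -1,"roll": -10.5},
  {"x": 0,"y": 0,"z": -1,"roll": -10.5},
], gripper=6, squeeze=12)

```text
t: 1.38
ee_pos: [0.2714, 0.618, 0.2332]
ee_rot: [-0.071, 0.997, -0.0, -0.0]
contact_force: [-0.6, -0.0, -0.4]
width: 0.0621
grip_force: 0.0
```

```bash
python3 go.py .583 -.194 .16
```

```text
t 1.38 tcp [0.2714 0.618  0.2332] yaw_y 98.14 zax [-0. -0. -1.] F [-0.6 -0.  -0.4] w 0.0621 g 0.0 delta cm [-19.35 -84.79   7.33]
```

jog_arm([
  {"x": -1.3,"y": -5.6,"z": 0,"roll": 0},
  {"x": -1.3,"y": -5.6,"z": 0,"roll": 0},
  {"x": -1.3,"y": -5.6,"z": 0,"roll": 0},
  {"x": -1.3,"y": -5.6,"z": 0,"roll": 0},
  {"x": -1.3,"y": -5.6,"z": 0,"roll": 0},
])

```text
t: 2.0
ee_pos: [0.3744, 0.3476, 0.2332]
ee_rot: [-0.068, 0.998, 0.0, 0.0]
contact_force: [0.3, -0.3, 0.4]
width: 0.0601
grip_force: 0.0
```

jog_arm([
  {"x": -1.3,"y": -5.6,"z": 0,"roll": 0},
  {"x": -1.3,"y": -5.6,"z": 0,"roll": 0},
  {"x": -1.3,"y": -5.6,"z": 0,"roll": 0},
  {"x": -1.3,"y": -5.6,"z": 0,"roll": 0},
  {"x": -1.3,"y": -5.6,"z": 0,"roll": 0},
])

```text
t: 2.62
ee_pos: [0.4767, 0.0791, 0.2334]
ee_rot: [-0.068, 0.998, 0.0, 0.001]
contact_force: [1.6, 0.1, 0.0]
width: 0.06
grip_force: 0.0
```

jog_arm([
  {"x": -1.3,"y": -5.6,"z": 0,"roll": 0},
  {"x": -1.3,"y": -5.6,"z": 0,"roll": 0},
  {"x": -1.3,"y": -5.6,"z": 0,"roll": 0},
  {"x": -1.3,"y": -5.6,"z": 0,"roll": 0},
  {"x": 0,"y": 0,"z": 0,"roll": 0},
])

```text
t: 3.25
ee_pos: [0.5583, -0.1395, 0.2331]
ee_rot: [-0.064, 0.998, -0.001, 0.0]
contact_force: [-0.2, 1.1, 0.6]
width: 0.0599
grip_force: 0.0
```

```bash
python3 go.py .583 -.194 .16
python3 - <<'E'
from h import *
c=eyes.capture("wrist"); save(c,"w0.png"); print(np.round(c["world_from_camera"],3).tolist(),c["fx"],c["cx"],c["cy"])
h=cv2.cvtColor(c["image"],cv2.COLOR_RGB2HSV); k=((h[...,0]>174)|(h[...,0]<4))&(h[...,1]>150)&(h[...,2]>60)
y,x=np.nonzero(k); print(len(x),x.mean(),y.mean(),x.min(),x.max(),y.min(),y.max(),onz(c,x.mean(),y.mean(),.085))
E
```

```text
t 3.25 tcp [ 0.5583 -0.1395  0.2331] yaw_y 97.35 zax [ 0.001 -0.003 -1.   ] F [-0.2  1.1  0.6] w 0.0599 g 0.0 delta cm [-1.76 -5.7   7.33]
[[-0.127, 0.944, 0.304, 0.474], [0.992, 0.121, 0.037, -0.15], [-0.002, 0.306, -0.952, 0.415], [0.0, 0.0, 0.0, 1.0]] 299.5636445127821 316.44092237770957 201.89134865713515
508 269.9192913385827 199.57677165354332 258 281 186 213 [ 0.58406983 -0.19055957  0.085     ]
```

View pics/w0.png

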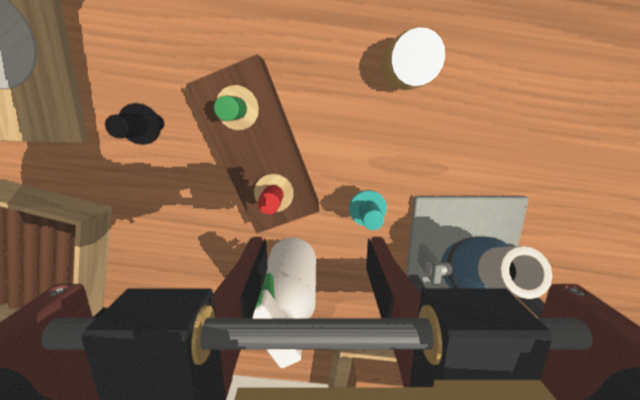

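The wrist view agrees: red knob at (270,200), green at (228,107), with the sprayer beyond. I'll use (0.583, -0.193) for the grasp.

jog_arm([
  {"x": -1.8,"y": -5.6,"z": 0,"roll": 0.6},
  {"x": 0,"y": 0,"z": 4,"roll": 0},
  {"x": 0,"y": 0,"z": 4,"roll": 0},
  {"x": 0,"y": 0,"z": 3,"roll": 0},
  {"x": 0,"y": 0,"z": 0,"roll": 0},
])

```text
t: 3.92
ee_pos: [0.5818, -0.1845, 0.1209]
ee_rot: [-0.064, 0.998, 0.001, -0.002]
contact_force: [1.0, 0.4, 0.7]
width: 0.0604
grip_force: 0.0
```

```bash
python3 go.py .583 -.193 .066
python3 - <<'E'
from h import *
c=eyes.capture("wrist"); save(c,"w1.png")
h=cv2.cvtColor(c["image"],cv2.COLOR_RGB2HSV); k=((h[...,0]>174)|(h[...,0]<4))&(h[...,1]>150)&(h[...,2]>60)
y,x=np.nonzero(k); print(len(x),x.min(),x.max(),y.min(),y.max(),onz(c,x.mean(),y.mean(),.08), onz(c,x.mean(),y.min(),.093))
E
```

```text
t 3.92 tcp [ 0.5818 -0.1845  0.1209] yaw_y 97.32 zax [-0.005  0.002 -1.   ] F [1.  0.4 0.7] w 0.0604 g 0.0 delta cm [-0.04 -0.88  5.49]
1118 291 321 199 241 [ 0.58548894 -0.1914964   0.08      ] [ 0.56363645 -0.19369888  0.093     ]
```

jog_arm([
  {"x": -0.4,"y": -0.8,"z": 1.5,"roll": 0.5},
  {"x": 0,"y": 0,"z": 2,"roll": 0},
  {"x": 0,"y": 0,"z": 2,"roll": 0},
  {"x": 0,"y": 0,"z": 0,"roll": 0},
])

```text
t: 4.47
ee_pos: [0.5867, -0.1939, 0.0656]
ee_rot: [-0.058, 0.998, 0.001, -0.002]
contact_force: [-0.4, -0.1, -0.5]
width: 0.0598
grip_force: 0.0
```

jog_arm([
  {"x": 0,"y": 0,"z": 0,"roll": 0},
  {"x": 0,"y": 0,"z": 0,"roll": 0},
  {"x": 0,"y": 0,"z": 0,"roll": 0},
  {"x": 0,"y": 0,"z": 0,"roll": 0},
], gripper=1, squeeze=12)

```text
t: 4.97
ee_pos: [0.5887, -0.1943, 0.0683]
ee_rot: [-0.058, 0.998, 0.0, 0.0]
contact_force: [0.0, 0.1, 1.4]
width: 0.0249
grip_force: 12.0
```

```bash
python3 go.py .585 -.192 .066
```

```text
t 4.97 tcp [ 0.5887 -0.1943  0.0683] yaw_y 96.7 zax [ 0.001  0.    -1.   ] F [0.  0.1 1.4] w 0.0249 g 12.0 delta cm [0.34 0.27 0.23]
```

jog_arm([
  {"x": 0,"y": 0,"z": -3,"roll": 0},
  {"x": 0,"y": 0,"z": -4,"roll": 0},
  {"x": 0,"y": 0,"z": -5,"roll": 0},
  {"x": 0,"y": 0,"z": -5,"roll": 0},
  {"x": 0,"y": 0,"z": 0,"roll": 0},
])

```text
t: 5.6
ee_pos: [0.5907, -0.1956, 0.2425]
ee_rot: [-0.058, 0.998, -0.001, 0.004]
contact_force: [-0.5, 1.1, -0.9]
width: 0.0252
grip_force: 12.0
```

jog_arm([
  {"x": 1,"y": 3.0,"z": 0,"roll": -1.2},
  {"x": 1,"y": 3,"z": 0,"roll": 0},
  {"x": 1,"y": 3,"z": 0,"roll": 0},
  {"x": 0,"y": 0,"z": 0,"roll": 0},
])

```text
t: 6.1
ee_pos: [0.5456, -0.1066, 0.2367]
ee_rot: [-0.071, 0.997, 0.001, -0.001]
contact_force: [1.0, -0.1, -0.1]
width: 0.025
grip_force: 12.0
```

```bash
python3 go.py .6083 .0863 .24
python3 - <<'E'
from h import *
for n in("wrist","top","scene"):
    c=eyes.capture(n); save(c,n+"2.png")
    h=cv2.cvtColor(c["image"],cv2.COLOR_RGB2HSV); k=((h[...,0]>174)|(h[...,0]<4))&(h[...,1]>150)&(h[...,2]>60)
    y,x=np.nonzero(k); print(n,len(x),x.min(),x.max(),y.min(),y.max())
o=bot.get_obs();X=R.from_quat(o["ee_rot"]).as_matrix()
print([ (n,proj(eyes.capture(n),o["ee_pos"]-X[:,2]*.011).round(1)) for n in("wrist","scene")])
w=cv2.imread("pics/wrist2.png"); s=cv2.imread("pics/scene2.png")
cv2.imwrite("pics/ws2.png",np.hstack([w[150:400,170:470],s[60:310,150:450]]))
E
```

```text
t 6.1 tcp [ 0.5456 -0.1066  0.2367] yaw_y 98.11 zax [-0.002  0.001 -1.   ] F [ 1.  -0.1 -0.1] w 0.025 g 12.0 delta cm [-8.93 18.21 -0.32]
wrist 2020 295 338 212 271Traceback (most recent call last):
  File "<stdin>", line 5, in <module>
    return umr_minimum(a, axis, None, out, keepdims, initial, where)
ValueError: zero-size array to reduction operation minimum which has no identity
```

Run:
```python
from h import *
w=eyes.capture("wrist"); s=eyes.capture("scene"); save(w,"wrist3.png"); save(s,"scene3.png")
o=bot.get_obs();X=R.from_quat(o["ee_rot"]).as_matrix(); p=o["ee_pos"]
# axis points: z above tip if vertical and centred: knob top, flange centre, tip
for nm,q in(("knobtop",.084-.068),("flange",.042-.068),("tip",-.068)):
    P=p-X[:,2]*(.011+q); print(nm,P.round(4),"wrist",proj(w,P).round(1),"scene",proj(s,P).round(1))
a=w["image"][150:400,200:440]; c=proj(s,p).astype(int); b=s["image"][max(0,c[1]-110):,max(0,c[0]-120):][:250,:240]; print(max(0,c[1]-110),max(0,c[0]-120))
cv2.imwrite("pics/ws3.png",cv2.resize(np.hstack([a,b]),None,fx=1.66,fy=1.66,interpolation=3)[...,::-1])
```

```text
knobtop [ 0.5469 -0.1103  0.2645] wrist [314.7 259.1] scene [307.6 158.6]
flange [ 0.5469 -0.1103  0.2225] wrist [315.  230.4] scene [308.4 174.6]
tip [ 0.5469 -0.1103  0.1805] wrist [315.2 210.7] scene [309.2 189.5]
59 188
```

View pics/ws3.png

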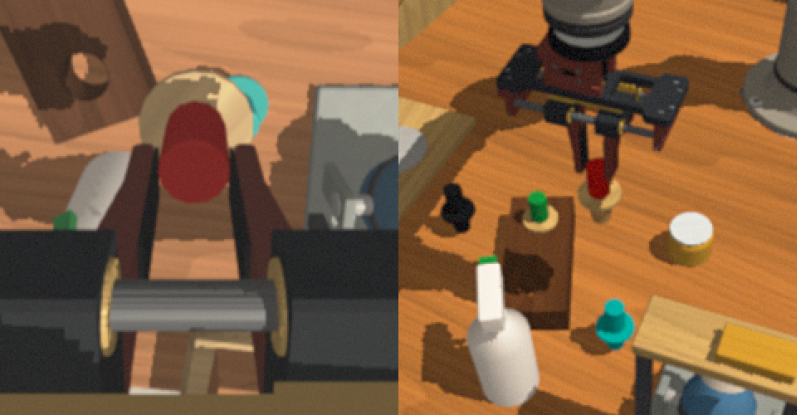

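The left crop shows the stopper held upright between the pads, with its axis about 3 mm to tool +x of the TCP. The right crop confirms it is free of the rest and that green is undisturbed. Next I carry it to a point above the mouth.

```bash
python3 go.py .6113 .0867 .24
```

```text
t 6.3 tcp [ 0.5469 -0.1103  0.2375] yaw_y 97.81 zax [-0.    -0.001 -1.   ] F [ 0.2 -0.3 -1.2] w 0.0255 g 12.0 delta cm [-9.06 18.64 -0.26]
```

jog_arm([
  {"x": 0,"y": 5,"z": 0,"roll": 0},
  {"x": -1,"y": 5,"z": 0,"roll": 0},
  {"x": -2,"y": 5,"z": 0,"roll": 0},
  {"x": -2,"y": 2.5,"z": 0,"roll": 0},
  {"x": 0,"y": 0,"z": 0,"roll": 0},
])

```text
t: 6.92
ee_pos: [0.5734, 0.0731, 0.2373]
ee_rot: [-0.07, 0.998, 0.0, -0.0]
contact_force: [-1.0, 0.4, -0.9]
width: 0.0253
grip_force: 12.0
```

```bash
python3 go.py .6113 .0867 .24
```

```text
t 6.92 tcp [0.5734 0.0731 0.2373] yaw_y 98.07 zax [-0.  0. -1.] F [-1.   0.4 -0.9] w 0.0253 g 12.0 delta cm [-3.94  0.81 -0.27]
```

jog_arm([
  {"x": -2,"y": 0.4,"z": 0,"roll": 0},
  {"x": -1.9,"y": 0.4,"z": 0,"roll": 0},
  {"x": 0,"y": 0,"z": 0,"roll": 0},
  {"x": 0,"y": 0,"z": 0,"roll": 0},
])

```text
t: 7.42
ee_pos: [0.6094, 0.0825, 0.2377]
ee_rot: [-0.068, 0.998, -0.0, -0.0]
contact_force: [-0.5, 0.2, -1.1]
width: 0.0249
grip_force: 12.0
```

```bash
python3 go.py .6113 .0867 .24;  python3 - <<'E'
from h import *
w=eyes.capture("wrist"); save(w,"wrist4.png"); t=eyes.capture("top")
a=w["image"][100:350,150:450]; b=t["image"][110:235,190:310]
cv2.imwrite("pics/ws4.png",np.hstack([cv2.resize(a,None,fx=1.6,fy=1.6,interpolation=3),cv2.resize(b,None,fx=2.6,fy=3.2,interpolation=3)])[...,::-1])
E
```

```text
t 7.42 tcp [0.6094 0.0825 0.2377] yaw_y 97.77 zax [-0.001 -0.001 -1.   ] F [-0.5  0.2 -1.1] w 0.0249 g 12.0 delta cm [-0.25  0.39 -0.24]
```

View pics/ws4.png

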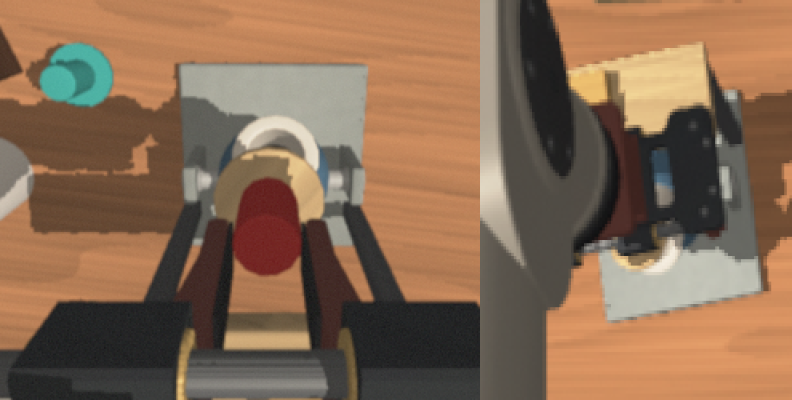

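The stopper hovers over the mouth about 3 mm to the −y side (crop x 269 against 275), which matches the computed correction. Now I correct that and descend.

jog_arm([
  {"x": -0.25,"y": 0.35,"z": 1.5,"roll": 0},
  {"x": 0,"y": 0,"z": 1,"roll": 0},
  {"x": 0,"y": 0,"z": 1,"roll": 0},
  {"x": 0,"y": 0,"z": 0.5,"roll": 0},
  {"x": 0,"y": 0,"z": 0,"roll": 0},
], squeeze=7)

```text
t: 8.15
ee_pos: [0.6117, 0.088, 0.1975]
ee_rot: [-0.069, 0.998, -0.0, -0.0]
contact_force: [-0.2, -0.1, -1.5]
width: 0.0253
grip_force: 7.0
```

```bash
python3 go.py .6113 .0867 .188
```

```text
t 8.15 tcp [0.6117 0.088  0.1975] yaw_y 97.89 zax [-0.001 -0.    -1.   ] F [-0.2 -0.1 -1.5] w 0.0253 g 7.0 delta cm [ 0.06 -0.12  0.95]
```

jog_arm([
  {"x": 0,"y": -0.05,"z": 0.5,"roll": 0},
  {"x": 0,"y": 0,"z": 0.2,"roll": 0},
  {"x": 0,"y": 0,"z": 0.2,"roll": 0},
  {"x": 0,"y": 0,"z": 0,"roll": 0},
])

```text
t: 8.65
ee_pos: [0.6119, 0.0876, 0.1889]
ee_rot: [-0.069, 0.998, -0.0, -0.0]
contact_force: [0.3, 0.3, -0.3]
width: 0.0255
grip_force: 7.0
```

```bash
python3 go.py .6113 .0867 .188
```

```text
t 8.65 tcp [0.6119 0.0876 0.1889] yaw_y 97.89 zax [-0. -0. -1.] F [ 0.3  0.3 -0.3] w 0.0255 g 7.0 delta cm [ 0.08 -0.08  0.09]
```

jog_arm([
  {"x": 0,"y": 0,"z": 0.2,"roll": 0},
  {"x": 0.4,"y": 0,"z": 0.15,"roll": 0},
  {"x": 0.4,"y": 0,"z": 0.15,"roll": 0},
  {"x": 0.4,"y": 0,"z": 0.15,"roll": 0},
  {"x": 0,"y": 0,"z": 0,"roll": 0},
])

```text
t: 9.28
ee_pos: [0.5998, 0.0859, 0.1824]
ee_rot: [-0.069, 0.998, 0.0, -0.0]
contact_force: [0.3, -0.8, -1.1]
width: 0.0257
grip_force: 7.0
```

```bash
python3 go.py .587 .083 .178;  python3 - <<'E'
from h import *
w=eyes.capture("wrist"); save(w,"wrist5.png")
E
```

```text
t 9.28 tcp [0.5998 0.0859 0.1824] yaw_y 97.89 zax [-0.  0. -1.] F [ 0.3 -0.8 -1.1] w 0.0257 g 7.0 delta cm [ 1.3  -0.11  0.44]
```

jog_arm([
  {"x": 0.4,"y": 0,"z": 0.15,"roll": 0},
  {"x": 0.4,"y": 0,"z": 0.15,"roll": 0},
  {"x": 0.4,"y": 0,"z": 0.1,"roll": 0},
  {"x": 0,"y": 0,"z": 0,"roll": 0},
])

```text
t: 9.82
ee_pos: [0.5878, 0.0842, 0.1783]
ee_rot: [-0.069, 0.998, 0.0, -0.0]
contact_force: [0.2, 0.0, -0.5]
width: 0.0257
grip_force: 7.0
```

```bash
python3 go.py .587 .083 .178;  python3 - <<'E'
from h import *
w=eyes.capture("wrist"); a=w["image"][120:340,170:430]; b=cv2.imread("pics/wrist5.png")[120:340,170:430,::-1]
cv2.imwrite("pics/w6.png",cv2.resize(np.hstack([b,a]),None,fx=1.5,fy=1.5,interpolation=3)[...,::-1])
E
```

```text
t 9.82 tcp [0.5878 0.0842 0.1783] yaw_y 97.89 zax [-0.  0. -1.] F [ 0.2  0.  -0.5] w 0.0257 g 7.0 delta cm [ 0.1  -0.11  0.03]
```

View pics/w6.png

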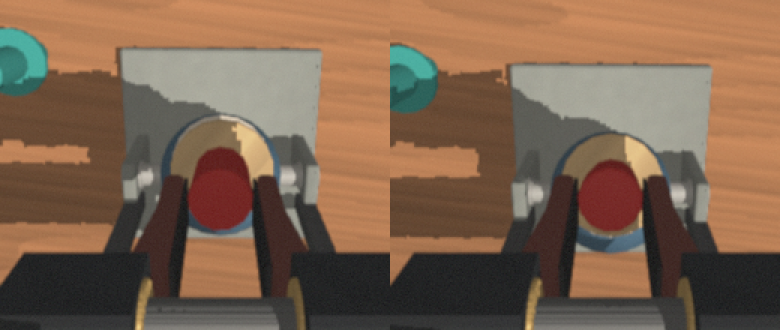

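The stopper is pivoting in the pads as planned: the knob now points up the camera's line and the flange sits over the mouth. Now I push it in along the jar's axis.

jog_arm([
  {"x": -0.15,"y": 0,"z": 0.5,"roll": 0},
  {"x": -0.25,"y": 0,"z": 0.5,"roll": 0},
  {"x": -0.25,"y": 0,"z": 0.5,"roll": 0},
  {"x": 0,"y": 0,"z": 0,"roll": 0},
])

```text
t: 10.38
ee_pos: [0.5944, 0.0851, 0.1627]
ee_rot: [-0.069, 0.998, -0.0, -0.001]
contact_force: [0.3, 0.0, -0.7]
width: 0.0256
grip_force: 7.0
```

```bash
python3 go.py .5963 .0835 .159
```

```text
t 10.38 tcp [0.5944 0.0851 0.1627] yaw_y 97.89 zax [-0.001 -0.    -1.   ] F [ 0.3  0.  -0.7] w 0.0256 g 7.0 delta cm [-0.16 -0.19  0.37]
```

jog_arm([
  {"x": -0.1,"y": 0,"z": 0.2,"roll": 0},
  {"x": -0.1,"y": 0,"z": 0.2,"roll": 0},
  {"x": 0,"y": 0,"z": 0,"roll": 0},
])

```text
t: 10.75
ee_pos: [0.5948, 0.0854, 0.1592]
ee_rot: [-0.069, 0.998, 0.0, -0.002]
contact_force: [-6.0, -0.3, 4.1]
width: 0.0255
grip_force: 7.0
```

```bash
python3 go.py .5963 .0835 .159;  python3 - <<'E'
from h import *
w=eyes.capture("wrist"); save(w,"wrist7.png"); s=eyes.capture("scene"); a=w["image"][140:320,210:420]; b=s["image"][220:320,320:430]
cv2.imwrite("pics/w7.png",np.hstack([cv2.resize(a,(420,360),interpolation=3),cv2.resize(b,(380,360),interpolation=3)])[...,::-1])
E
```

```text
t 10.75 tcp [0.5948 0.0854 0.1592] yaw_y 97.89 zax [-0.004 -0.    -1.   ] F [-6.  -0.3  4.1] w 0.0255 g 7.0 delta cm [-0.13 -0.21  0.02]
```

View pics/w7.png

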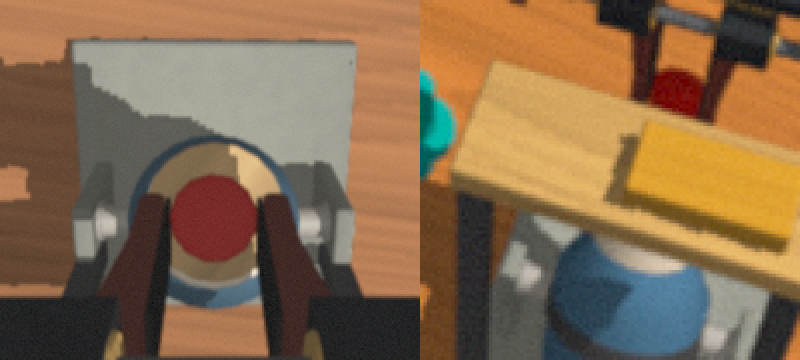

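jog_arm([
  {"x": 0.15,"y": 0,"z": 0,"roll": 0},
  {"x": 0,"y": 0,"z": 0,"roll": 0},
])

```text
t: 11.1
ee_pos: [0.5949, 0.0854, 0.1595]
ee_rot: [-0.069, 0.998, 0.0, -0.0]
contact_force: [-2.5, -0.4, 2.1]
width: 0.0256
grip_force: 7.0
```

jog_arm([
  {"x": 0,"y": 0,"z": 0.15,"roll": 0},
  {"x": 0,"y": 0,"z": 0.15,"roll": 0},
  {"x": 0,"y": 0,"z": 0,"roll": 0},
])

```text
t: 11.48
ee_pos: [0.5939, 0.0856, 0.1562]
ee_rot: [-0.069, 0.998, 0.0, -0.001]
contact_force: [-5.9, 2.0, 4.9]
width: 0.0257
grip_force: 7.0
```

```bash
python3 go.py .5963 .0835 .159;  python3 - <<'E'
from h import *
w=eyes.capture("wrist"); save(w,"wrist8.png"); t=eyes.capture("top"); save(t,"top8.png")
E
```

```text
t 11.47 tcp [0.5939 0.0856 0.1562] yaw_y 97.91 zax [-0.003  0.    -1.   ] F [-5.9  2.   4.9] w 0.0257 g 7.0 delta cm [-0.21 -0.24 -0.28]
```

jog_arm([
  {"x": 0,"y": 0,"z": 0,"roll": 0},
  {"x": 0,"y": 0,"z": 0,"roll": 0},
  {"x": 0,"y": 0,"z": -2,"roll": 0},
  {"x": 1,"y": 0,"z": -4,"roll": 0},
  {"x": 3,"y": 0,"z": -4,"roll": 0},
], gripper=5)

```text
t: 12.2
ee_pos: [0.5563, 0.0798, 0.2573]
ee_rot: [-0.069, 0.998, -0.0, 0.0]
contact_force: [0.3, 0.3, 0.3]
width: 0.0498
grip_force: 0.0
```

jog_arm([
  {"x": 4,"y": 0,"z": -3,"roll": 0},
  {"x": 4,"y": 0,"z": 0,"roll": 0},
  {"x": 0,"y": 0,"z": 0,"roll": 0},
  {"x": 0,"y": 0,"z": 0,"roll": 0},
])

```text
t: 12.7
ee_pos: [0.4772, 0.0689, 0.2867]
ee_rot: [-0.069, 0.998, 0.0, 0.001]
contact_force: [0.7, 0.3, -1.3]
width: 0.05
grip_force: 0.0
```

```bash
python3 go.py .5963 .0835 .2;  python3 - <<'E'
from h import *
import pickle
w=eyes.capture("wrist"); save(w,"wrist9.png"); t=eyes.capture("top"); save(t,"top9.png"); s=eyes.capture("scene"); pickle.dump((w,t,s),open("d9.pkl","wb"))
print(np.round(w["world_from_camera"],3).tolist())
for c in(w,t,s):
    h=cv2.cvtColor(c["image"],cv2.COLOR_RGB2HSV); k=((h[...,0]>174)|(h[...,0]<4))&(h[...,1]>150)&(h[...,2]>60)
    y,x=np.nonzero(k); print(len(x), (x.min(),x.max(),y.min(),y.max()) if len(x) else "")
o=w["image"][120:400,200:460]
b=t["image"][150:210,225:295]
cv2.imwrite("pics/w9.png",np.hstack([cv2.resize(o,(416,448),interpolation=3),cv2.resize(b,(384,448),interpolation=3)])[...,::-1])
print(proj(w,(.6088,.0855,.14)))
E
```

```text
t 12.7 tcp [0.4772 0.0689 0.2867] yaw_y 97.89 zax [ 0.001  0.    -1.   ] F [ 0.7  0.3 -1.3] w 0.05 g 0.0 delta cm [-11.99  -0.19   8.68]
[[-0.136, 0.943, 0.304, 0.393], [0.991, 0.129, 0.042, 0.057], [0.0, 0.307, -0.952, 0.469], [0.0, 0.0, 0.0, 1.0]]
385 (np.int64(307), np.int64(327), np.int64(277), np.int64(299))
153 (np.int64(248), np.int64(260), np.int64(183), np.int64(198))
275 (np.int64(370), np.int64(487), np.int64(58), np.int64(251))
[315.09951527 285.28826482]
```

View pics/w9.png

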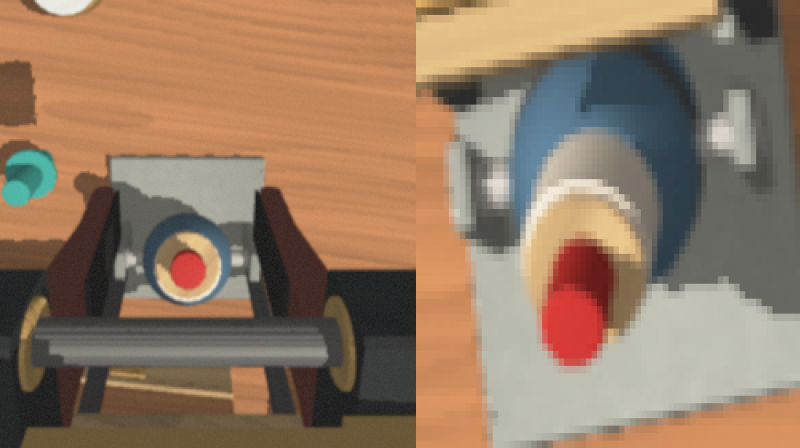

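Run:
```python
from h import *
import pickle
w,t,s=pickle.load(open("d9.pkl","rb")); p=(.6496,.092,.1381)
W=lambda P:np.array([p[0]+np.cos(p[2])*P[0]-np.sin(p[2])*P[1],p[1]+np.sin(p[2])*P[0]+np.cos(p[2])*P[1],P[2]])
a=np.linspace(0,6.28,200)
def circ(c,th,h,r):
    P=np.array([proj(c,W((-h*np.sin(th)+r*np.cos(x)*np.cos(th),r*np.sin(x),.06+h*np.cos(th)+r*np.cos(x)*np.sin(th)))) for x in a]); return np.r_[P.min(0),P.max(0)].round(1)
for th in(.44,.48,.52,.56,.6):
    print(th,"rim",circ(t,th,.09,.027),"flange",circ(t,th,.096,.025),"knob",circ(t,th,.138,.013),"| wrist rim",circ(w,th,.09,.027),"fl",circ(w,th,.096,.025),"knob",circ(w,th,.138,.013))
for c,b in((t,(225,150,295,210)),(w,(290,230,350,330))):
    im=c["image"]; h=cv2.cvtColor(im,cv2.COLOR_RGB2HSV); H=h[...,0].astype(int)
    z=np.zeros(im.shape[:2],bool); z[b[1]:b[3],b[0]:b[2]]=1
    for nm,k in(("bright red",((H>174)|(H<4))&(h[...,1]>150)&(h[...,2]>190)),("white",(h[...,1]<50)&(h[...,2]>200))):
        y,x=np.nonzero(k&z); print(nm,len(x),(x.min(),y.min(),x.max()+1,y.max()+1) if len(x) else "")
```

```text
0.44 rim [243.3 171.6 267.2 194.1] flange [243.8 173.2 266.  194.2] knob [246.5 184.4 258.6 195.7] | wrist rim [294.4 266.2 337.1 310.1] fl [295.7 268.3 335.8 309.6] knob [303.9 282.8 327.4 307. ]
0.48 rim [243.6 173.2 267.5 195.3] flange [244.2 175.  266.4 195.5] knob [247.1 186.8 259.2 197.9] | wrist rim [294.4 263.3 337.1 307.3] fl [295.7 265.1 335.8 306.5] knob [303.9 277.6 327.4 301.9]
0.52 rim [244.  174.9 267.9 196.5] flange [244.6 176.7 266.8 196.9] knob [247.7 189.3 259.8 200.1] | wrist rim [294.5 260.4 337.  304.4] fl [295.7 262.  335.7 303.3] knob [303.9 272.5 327.3 296.7]
0.56 rim [244.4 176.5 268.2 197.7] flange [245.  178.4 267.2 198.1] knob [248.3 191.6 260.4 202.2] | wrist rim [294.5 257.6 337.  301.5] fl [295.8 258.9 335.7 300.2] knob [304.  267.5 327.3 291.5]
0.6 rim [244.8 178.1 268.6 198.8] flange [245.4 180.1 267.6 199.4] knob [249.  193.9 261.  204.2] | wrist rim [294.6 254.9 336.9 298.5] fl [295.8 255.9 335.6 296.9] knob [304.  262.5 327.2 286.4]
bright red 84 (np.int64(248), np.int64(189), np.int64(259), np.int64(199))
white 64 (np.int64(232), np.int64(167), np.int64(283), np.int64(184))
bright red 348 (np.int64(307), np.int64(279), np.int64(328), np.int64(300))
white 90 (np.int64(300), np.int64(281), np.int64(350), np.int64(308))
```

The knob, flange and rim extents in both views fit a fully seated, aligned stopper at lean of about 0.49. To make sure, I'll press the knob top with closed fingertips; the expected contact is at TCP z of about 0.195.

jog_arm([
  {"x": -4,"y": 0,"z": 0,"roll": 0},
  {"x": -4,"y": 0,"z": 0,"roll": 0},
  {"x": -3.2,"y": -0.1,"z": 2,"roll": 0},
  {"x": 0,"y": 0,"z": 3,"roll": 0},
  {"x": 0,"y": 0,"z": 2.5,"roll": 0},
], gripper=0)

```text
t: 13.48
ee_pos: [0.5881, 0.0831, 0.2093]
ee_rot: [-0.069, 0.998, -0.001, -0.001]
contact_force: [0.1, 0.1, 0.4]
width: 0.0036
grip_force: 0.0
```

jog_arm([
  {"x": 0,"y": 0,"z": 0,"roll": 0},
  {"x": 0,"y": 0,"z": 0.8,"roll": 0},
  {"x": 0,"y": 0,"z": 0.3,"roll": 0},
  {"x": 0,"y": 0,"z": 0,"roll": 0},
])

```text
t: 13.98
ee_pos: [0.5876, 0.0832, 0.2009]
ee_rot: [-0.069, 0.998, 0.0, 0.0]
contact_force: [0.5, 1.0, 0.6]
width: 0.0002
grip_force: 0.0
```

```bash
python3 go.py .5882 .0837 .195
```

```text
t 13.97 tcp [0.5876 0.0832 0.2009] yaw_y 97.89 zax [ 0.001  0.    -1.   ] F [0.5 1.  0.6] w 0.0002 g 0.0 delta cm [-0.07  0.04  0.59]
```

jog_arm([
  {"x": 0,"y": 0,"z": 0.3,"roll": 0},
  {"x": 0,"y": 0,"z": 0,"roll": 0},
])

```text
t: 14.22
ee_pos: [0.5873, 0.0832, 0.1974]
ee_rot: [-0.069, 0.998, 0.0, -0.0]
contact_force: [-0.7, -0.1, -0.4]
width: 0.0007
grip_force: 0.0
```

jog_arm([
  {"x": 0,"y": 0,"z": 0.3,"roll": 0},
  {"x": 0,"y": 0,"z": 0,"roll": 0},
])

```text
t: 14.48
ee_pos: [0.5872, 0.0831, 0.1942]
ee_rot: [-0.069, 0.998, -0.0, -0.0]
contact_force: [-0.1, 0.7, -0.4]
width: 0.0003
grip_force: 0.0
```

jog_arm([
  {"x": 0,"y": 0,"z": 0.2,"roll": 0},
  {"x": 0,"y": 0,"z": 0,"roll": 0},
])

```text
t: 14.72
ee_pos: [0.5873, 0.0832, 0.1923]
ee_rot: [-0.069, 0.998, -0.0, -0.0]
contact_force: [-0.0, -0.8, 1.2]
width: 0.0004
grip_force: 0.0
```

jog_arm([
  {"x": 0,"y": 0,"z": 0.2,"roll": 0},
  {"x": 0,"y": 0,"z": 0,"roll": 0},
])

```text
t: 14.98
ee_pos: [0.5873, 0.0832, 0.1903]
ee_rot: [-0.069, 0.998, -0.0, -0.0]
contact_force: [-0.3, -0.1, -0.9]
width: 0.0003
grip_force: 0.0
```

jog_arm([
  {"x": 0,"y": 0,"z": 0.2,"roll": 0},
  {"x": 0,"y": 0,"z": 0,"roll": 0},
])

```text
t: 15.22
ee_pos: [0.5873, 0.0832, 0.1883]
ee_rot: [-0.069, 0.998, -0.0, -0.0]
contact_force: [-0.3, -0.1, -0.6]
width: 0.0005
grip_force: 0.0
```

jog_arm([
  {"x": 0,"y": 0,"z": 0.2,"roll": 0},
  {"x": 0,"y": 0,"z": 0,"roll": 0},
])

```text
t: 15.48
ee_pos: [0.5873, 0.0832, 0.1863]
ee_rot: [-0.069, 0.998, -0.0, -0.0]
contact_force: [-0.3, 0.5, -1.3]
width: 0.0004
grip_force: 0.0
```

jog_arm([
  {"x": 0,"y": 0,"z": 0.2,"roll": 0},
  {"x": 0,"y": 0,"z": 0,"roll": 0},
])

```text
t: 15.72
ee_pos: [0.5873, 0.0832, 0.1843]
ee_rot: [-0.069, 0.998, -0.0, -0.0]
contact_force: [-0.5, 0.2, -0.7]
width: 0.0005
grip_force: 0.0
```

```bash
python3 go.py .5882 .0837 .195
python3 - <<'E'
from h import *
w=eyes.capture("wrist"); save(w,"wrist10.png"); s=eyes.capture("scene")
cv2.imwrite("pics/w10.png",np.hstack([cv2.resize(w["image"][140:360,200:440],(480,440),interpolation=3),cv2.resize(s["image"][200:320,340:427],(319,440),interpolation=3)])[...,::-1])
E
```

```text
t 15.72 tcp [0.5873 0.0832 0.1843] yaw_y 97.89 zax [-0. -0. -1.] F [-0.5  0.2 -0.7] w 0.0005 g 0.0 delta cm [-0.1   0.04 -1.07]
```

View pics/w10.png

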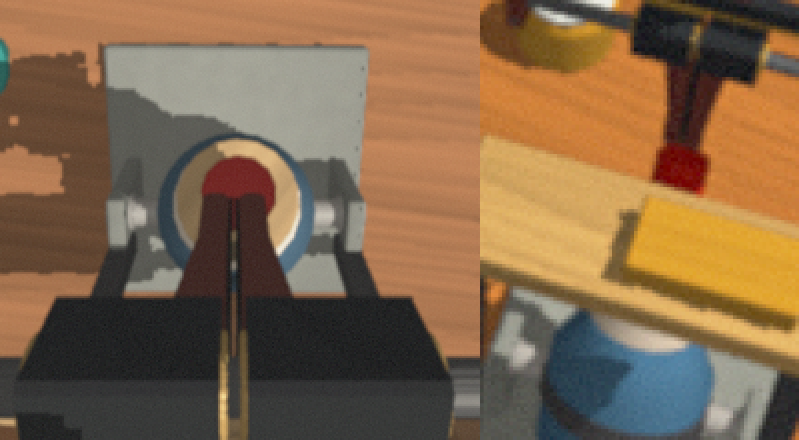

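The view shows the closed fingertips over the knob in the wrist camera and meeting it in the scene camera. I'll check the numbers.

Run:
```python
from h import *
w=eyes.capture("wrist"); s=eyes.capture("scene"); p=(.6496,.092,.1381)
W=lambda P:np.array([p[0]+np.cos(p[2])*P[0]-np.sin(p[2])*P[1],p[1]+np.sin(p[2])*P[0]+np.cos(p[2])*P[1],P[2]])
o=bot.get_obs(); e=o["ee_pos"]
print("fingertip scene",proj(s,e+[0,0,-.008]).round(1),"wrist",proj(w,e+[0,0,-.008]).round(1))
for th in(.46,.5,.54,.58):
  k=lambda h,x,y=0:W((-h*np.sin(th)+x*np.cos(th),y,.06+h*np.cos(th)+x*np.sin(th)))
  print(th,"knobtop scene",proj(s,k(.138,0)).round(1),"rear",proj(s,k(.138,.013)).round(1),"front",proj(s,k(.138,-.013)).round(1),"| wrist front",proj(w,k(.138,-.013)).round(1),"rear",proj(w,k(.138,.013)).round(1),"flange front",proj(w,k(.096,-.025)).round(1),"rim front",proj(w,k(.09,-.027)).round(1),"flange rear",proj(w,k(.096,.025)).round(1),)
for c in(w,s):
    h=cv2.cvtColor(c["image"],cv2.COLOR_RGB2HSV); H=h[...,0].astype(int); k=((H>172)|(H<4))&(h[...,1]>190)&(h[...,2]>70); k[:, :280]=0; k[:,420:]=0
    y,x=np.nonzero(k); print(len(x),x.min(),x.max(),y.min(),y.max())
```

```text
fingertip scene [394.8 244.3] wrist [316.2 234. ]
0.46 knobtop scene [395.1 242.7] rear [393.9 246.2] front [396.3 239.4] | wrist front [316.5 221.1] rear [316.6 260.2] flange front [316.5 210.8] rim front [316.5 209.3] flange rear [316.6 273.3]
0.5 knobtop scene [395.6 241.4] rear [394.5 244.5] front [396.8 238.3] | wrist front [316.5 213.1] rear [316.6 251.8] flange front [316.5 206.4] rim front [316.5 205.3] flange rear [316.6 268.4]
0.54 knobtop scene [396.1 240.1] rear [395.  242.9] front [397.2 237.4] | wrist front [316.5 205.3] rear [316.5 243.4] flange front [316.5 202.1] rim front [316.5 201.4] flange rear [316.6 263.4]
0.58 knobtop scene [396.5 239. ] rear [395.5 241.5] front [397.5 236.6] | wrist front [316.5 197.7] rear [316.5 235. ] flange front [316.5 197.9] rim front [316.5 197.6] flange rear [316.6 258.5]
1 335 335 235 235
111 388 401 239 251
```

jog_arm([
  {"x": 0,"y": 0,"z": 0.2,"roll": 0},
  {"x": 0,"y": 0,"z": 0,"roll": 0},
])

```text
t: 16.18
ee_pos: [0.5872, 0.0831, 0.1822]
ee_rot: [-0.069, 0.998, -0.0, -0.0]
contact_force: [-0.8, -0.3, 0.3]
width: 0.0006
grip_force: 0.0
```

jog_arm([
  {"x": 0,"y": 0,"z": 0.2,"roll": 0},
  {"x": 0,"y": 0,"z": 0,"roll": 0},
])

```text
t: 16.42
ee_pos: [0.5873, 0.0832, 0.1803]
ee_rot: [-0.069, 0.998, -0.0, -0.0]
contact_force: [0.2, -0.1, -0.2]
width: 0.0006
grip_force: 0.0
```

```bash
cat > fit.py <<'E'
from h import *
# image comparison: knob red extents in wrist view
w=eyes.capture("wrist"); im=w["image"]; b=im[170:300,270:370].astype(int)
k=(b[...,0]>100)&(b[...,1]<70)&(b[...,2]<70); y,x=np.nonzero(k); print("red",len(x),x.min()+270,x.max()+270,y.min()+170,y.max()+170)
# flange/body front edges along column 300
for u in(300,316,330): print(u,[tuple(int(q) for q in im[v,u]) for v in range(200,226,2)])
E
python3 go.py .5882 .0837 .195; python3 fit.py
```

```text
t 16.43 tcp [0.5873 0.0832 0.1803] yaw_y 97.89 zax [-0. -0. -1.] F [ 0.2 -0.1 -0.2] w 0.0006 g 0.0 delta cm [-0.1   0.04 -1.47]
red 500 300 337 221 248
300 [(93, 92, 86), (91, 92, 86), (93, 95, 87), (93, 94, 88), (95, 94, 88), (93, 92, 87), (64, 69, 74), (46, 61, 68), (58, 64, 68), (114, 98, 76), (125, 105, 75), (124, 104, 74), (122, 101, 73)]
316 [(166, 167, 153), (166, 164, 153), (132, 130, 120), (87, 87, 83), (59, 69, 73), (80, 77, 71), (190, 157, 112), (208, 170, 122), (209, 172, 124), (206, 167, 119), (144, 100, 73), (111, 36, 35), (115, 38, 36)]
330 [(161, 161, 149), (162, 161, 149), (164, 164, 153), (161, 161, 149), (157, 158, 146), (78, 84, 86), (71, 72, 74), (195, 163, 118), (218, 182, 130), (217, 181, 130), (218, 180, 130), (211, 171, 122), (142, 94, 70)]
```

Run:
```python
from h import *
w=eyes.capture("wrist"); p=(.6496,.092,.1381); im=w["image"]
W=lambda P:np.array([p[0]+np.cos(p[2])*P[0]-np.sin(p[2])*P[1],p[1]+np.sin(p[2])*P[0]+np.cos(p[2])*P[1],P[2]])
print("plate front",proj(w,W((-.085,0,.012))).round(1),[im[v,340].mean().round() for v in range(155,172)])
a=np.linspace(0,6.28,200)
for th in(.44,.48,.52,.56):
  k=lambda h,x,y=0:W((-h*np.sin(th)+x*np.cos(th),y,.06+h*np.cos(th)+x*np.sin(th)))
  C=lambda h,r:(lambda P:np.r_[P.min(0),P.max(0)].round(1))(np.array([proj(w,k(h,r*np.cos(x),r*np.sin(x))) for x in a]))
  print(th,"knob",C(.138,.013),"flange",C(.096,.025),"rim",C(.09,.027),"body max",C(.03,.042))
h=cv2.cvtColor(im,cv2.COLOR_RGB2HSV)
for v in(225,230,235,240,245,250,255,260): print(v,["".join("R" if (h[v,u,1]>170 and im[v,u,0]>85) else "f" if (h[v,u,1]>110 and im[v,u,0]<85) else "W" if h[v,u,1]<60 and im[v,u,0]>150 else "y" if 12<h[v,u,0]<25 else "b" if 90<h[v,u,0]<120 else "." for u in range(270,365))])
```

```text
plate front [316.4 161.1] [np.float64(133.0), np.float64(135.0), np.float64(132.0), np.float64(128.0), np.float64(128.0), np.float64(129.0), np.float64(124.0), np.float64(104.0), np.float64(99.0), np.float64(123.0), np.float64(142.0), np.float64(152.0), np.float64(157.0), np.float64(155.0), np.float64(158.0), np.float64(157.0), np.float64(158.0)]
0.44 knob [296.7 227.6 336.4 267.7] flange [285.1 214.9 348.  278.6] rim [283.4 213.1 349.7 280.2] body max [275.1 203.9 358.1 287.8]
0.48 knob [296.8 219.3 336.3 259.1] flange [285.1 210.3 348.  273.7] rim [283.4 208.9 349.7 275.7] body max [275.1 203.  358.  286.8]
0.52 knob [296.9 211.2 336.2 250.5] flange [285.2 205.9 347.9 268.7] rim [283.5 204.9 349.6 271.2] body max [275.1 202.2 358.  285.7]
0.56 knob [297.  203.4 336.1 241.9] flange [285.3 201.6 347.7 263.6] rim [283.6 201.  349.5 266.5] body max [275.1 201.4 358.  284.5]
225 ['......yy.y...y.bbbbbbbyyyyyyyyyyyyyy..RRRR..RR.RRRRR.RRRR.RR..yyyyyyyyyyyyyybbbbb.......y...y..']
230 ['.y.y...y.y...bbbbbbyyyyyyyyyyyyy.RRRRRRR.R.RRRR.RRRRRR.RRR..RRRRR.yyyyyyyyyyyybbbbbb...........']
235 ['....y.....bbbbbbb.yyyyyyyyyyyyy..RRR..RR.RRR..RRRRR.RRR.....RR.RRRR..yyyyyyyyyyybbbbbbb...yy.yy']
240 ['yyyyyyy..bbbbbbbyyyyyyyyyyyyyy.f.f.f...f..ff..ff...fff..f...fff.R....yyyyyyyyyyyWbbbbbb.yyyy...']
245 ['yyyyy.yybbbbbbbbyyyyyyyyyyyyyyy.ff.f......f...ff...f...f.f...f..RR..yyyyyyyyyyyyWbbbbbbbWWWWWWW']
250 ['WWWy.y..bbbbbbbbyyyyyyyyyyyyyy..fff...ff.ff...fff.......f..f.fffyyyyyyyyyyyyyyyWWbbbbbbbWWWWWWW']
255 ['......y..bbbbbbbbbyyyyyyyyyyyy.f.f...ff.f.f...ff..f..ff...f.ff..yyyyyyyyyyyyyWWWbbbbbbb.WWWWWWW']
260 ['...........bbbbbbbbbyyyyyyyy..f....fff.f.f..yyyyy..f.ff.fff...f.fyyyyyyyyyWWWWbbbbbbbbb.y......']
```

jog_arm([
  {"x": 0,"y": 0,"z": 0.2,"roll": 0},
  {"x": 0,"y": 0,"z": 0,"roll": 0},
])

```text
t: 16.77
ee_pos: [0.5873, 0.0832, 0.1783]
ee_rot: [-0.069, 0.998, -0.0, -0.0]
contact_force: [0.5, 0.7, 0.7]
width: 0.0008
grip_force: 0.0
```

jog_arm([
  {"x": 0,"y": 0,"z": 0.2,"roll": 0},
  {"x": 0,"y": 0,"z": 0,"roll": 0},
])

```text
t: 17.02
ee_pos: [0.5873, 0.0831, 0.1762]
ee_rot: [-0.069, 0.998, -0.0, -0.0]
contact_force: [0.5, 0.9, -0.2]
width: 0.0008
grip_force: 0.0
```

jog_arm([
  {"x": 0,"y": 0,"z": 0.2,"roll": 0},
  {"x": 0,"y": 0,"z": 0,"roll": 0},
])

```text
t: 17.27
ee_pos: [0.5873, 0.0831, 0.1742]
ee_rot: [-0.069, 0.998, -0.0, -0.0]
contact_force: [0.2, 0.5, 0.5]
width: 0.0008
grip_force: 0.0
```

```bash
python3 go.py .5882 .0837 .195; python3 fit.py
```

```text
t 17.27 tcp [0.5873 0.0831 0.1742] yaw_y 97.89 zax [-0. -0. -1.] F [0.2 0.5 0.5] w 0.0008 g 0.0 delta cm [-0.1   0.04 -2.08]
red 405 300 337 224 252
300 [(133, 131, 123), (91, 92, 87), (95, 96, 88), (95, 95, 89), (94, 93, 88), (93, 94, 87), (90, 90, 85), (61, 69, 72), (45, 57, 66), (52, 60, 66), (104, 89, 70), (122, 101, 72), (125, 106, 76)]
316 [(165, 164, 150), (164, 165, 151), (168, 166, 154), (130, 130, 122), (91, 90, 85), (55, 64, 70), (54, 63, 69), (169, 141, 102), (208, 170, 121), (208, 172, 121), (211, 174, 124), (170, 138, 98), (112, 52, 45)]
330 [(166, 165, 153), (162, 162, 149), (163, 164, 151), (162, 163, 150), (163, 163, 151), (156, 158, 144), (82, 89, 91), (58, 67, 71), (177, 149, 110), (218, 182, 130), (216, 179, 128), (217, 181, 129), (219, 184, 131)]
```

Run:
```python
from h import *
import pickle
w,t,s=pickle.load(open("d9.pkl","rb"))
P=tri(t,(253.5,194.),w,(317.5,289.7)); print(P,proj(t,P),proj(w,P))
c=eyes.capture("scene"); h=c["image"][225:262,380:410]
for v in range(0,37,2): print(225+v," ".join("%3d/%3d"%(h[v,u,0],h[v,u,1]) for u in range(4,26,3)))
o=bot.get_obs(); e=o["ee_pos"]; X=R.from_quat(o["ee_rot"]).as_matrix()
for z in(-.008,.011,.03): print(z,proj(c,e+[0,0,z]).round(1))
print(np.round(o["joint_positions"],3))
```

```text
[0.58303141 0.08330086 0.18636354] [252.74162204 193.86757149] [316.11927846 289.10061319]
225 198/120 202/125 114/ 62  72/ 39  53/ 29  67/ 38  66/ 36  74/ 46
227 212/132 198/125 116/ 67  76/ 36  42/ 31  66/ 31  67/ 35 177/107
229 204/127 212/131 122/ 69  72/ 33  34/ 27  71/ 38  70/ 29 201/122
231 199/123 201/122 135/ 76  69/ 37  37/ 27  73/ 36  86/ 43 198/122
233 206/131 207/126 127/ 76  64/ 34  31/ 27  63/ 30 143/ 85 209/131
235 197/120 209/130 117/ 68  64/ 32  44/ 25  64/ 26 196/120 201/124
237 193/119 200/121  93/ 48  65/ 29  59/ 35  70/ 33 207/128 205/124
239 209/130 200/126  70/ 36  55/ 28  63/ 30  86/ 46 207/129 200/124
241 204/126 193/117  67/ 30  59/ 28  70/ 38  82/ 40 208/128 203/126
243 200/121 178/107 106/ 18 103/ 18  80/ 36  87/ 28 155/ 80 207/126
245 209/132 151/ 78 112/ 19 127/ 30 112/ 17 109/  9 152/ 78 200/123
247 204/127 129/ 52 112/  5 116/  0 119/ 11 118/ 12 183/104 198/123
249 204/154 137/ 78 113/ 15 124/ 16 121/ 19 116/  1 202/125 207/126
251 213/168 218/170 198/150 152/ 89 129/ 44 111/ 14 203/121 200/122
253 199/153 214/165 208/164 217/172 203/153 171/112 207/130 206/126
255 191/149 227/166 217/154 215/160 207/162 213/169 219/172 210/151
257 191/142 225/168 226/166 225/165 221/162 213/156 212/166 212/166
259 205/143 222/161 226/168 224/164 226/167 226/168 226/167 221/164
261 220/157 220/160 219/162 222/162 222/163 226/166 228/168 227/167
-0.008 [394.1 247.5]
0.011 [395.4 241.4]
0.03 [396.7 235.1]
[-0.462  0.378  0.279  1.802 -0.123  0.978  1.575]
```

jog_arm([
  {"x": 0,"y": 0,"z": 0.2,"roll": 0},
  {"x": 0,"y": 0,"z": 0,"roll": 0},
])

```text
t: 17.62
ee_pos: [0.5873, 0.0832, 0.1723]
ee_rot: [-0.069, 0.998, -0.0, -0.0]
contact_force: [-0.5, -0.6, 0.7]
width: 0.0002
grip_force: 0.0
```

jog_arm([
  {"x": 0,"y": 0,"z": 0.2,"roll": 0},
  {"x": 0,"y": 0,"z": 0,"roll": 0},
])

```text
t: 17.88
ee_pos: [0.5872, 0.0832, 0.1703]
ee_rot: [-0.069, 0.998, 0.0, -0.0]
contact_force: [0.1, -0.2, 0.7]
width: 0.0006
grip_force: 0.0
```

jog_arm([
  {"x": 0,"y": 0,"z": 0.2,"roll": 0},
  {"x": 0,"y": 0,"z": 0,"roll": 0},
])

```text
t: 18.12
ee_pos: [0.5873, 0.0832, 0.1683]
ee_rot: [-0.069, 0.998, -0.0, -0.0]
contact_force: [0.1, 0.4, -0.0]
width: 0.0004
grip_force: 0.0
```

```bash
python3 go.py .5882 .0837 .195; python3 fit.py | head -1
```

```text
t 18.12 tcp [0.5873 0.0832 0.1683] yaw_y 97.89 zax [-0. -0. -1.] F [ 0.1  0.4 -0. ] w 0.0004 g 0.0 delta cm [-0.1   0.04 -2.67]
red 306 299 338 227 257
```

jog_arm([
  {"x": 0,"y": 0,"z": -4,"roll": 0},
  {"x": 0,"y": 0,"z": -4,"roll": 0},
  {"x": 4,"y": 0,"z": -3.8,"roll": 0},
  {"x": 5,"y": 0,"z": 0,"roll": 0},
  {"x": 2,"y": 0,"z": 0,"roll": 0},
])

```text
t: 18.8
ee_pos: [0.4765, 0.0676, 0.2871]
ee_rot: [-0.069, 0.998, 0.0, 0.0]
contact_force: [0.9, 0.5, 0.5]
width: 0.0002
grip_force: 0.0
```

```bash
cat > chk.py <<'E'
from h import *
from scipy.optimize import least_squares
p=(.6496,.092,.1381)
W=lambda P:np.array([p[0]+np.cos(p[2])*P[0]-np.sin(p[2])*P[1],p[1]+np.sin(p[2])*P[0]+np.cos(p[2])*P[1],P[2]])
a=np.linspace(0,6.28,120)
def circ(c,th,h,r):
    P=np.array([proj(c,W((-h*np.sin(th)+r*np.cos(x)*np.cos(th),r*np.sin(x),.06+h*np.cos(th)+r*np.cos(x)*np.sin(th)))) for x in a]); return np.r_[P.min(0),P.max(0)].round(1)
def run(ths=(.44,.48,.52)):
    for n in("top","wrist"):
        c=eyes.capture(n); im=c["image"]; h=cv2.cvtColor(im,cv2.COLOR_RGB2HSV); H=h[...,0].astype(int); u,v=proj(c,W((-.05*ths[1]/.48,0,.17))).astype(int)
        z=np.zeros(im.shape[:2],bool); z[v-35:v+35,u-35:u+35]=1
        save(c,n+"_chk.png")
        for nm,k in(("red",((H>174)|(H<4))&(h[...,1]>150)&(h[...,2]>190)),("flange",(H>12)&(H<26)&(h[...,1]>60)&(h[...,1]<150)&(h[...,2]>95))):
            q=(k&z).astype(np.uint8); m,l,st,_=cv2.connectedComponentsWithStats(q)
            if m>1:
                i=1+np.argmax(st[1:,4]); x,y,ww,hh,ar=st[i]; print(n,nm,ar,(x,y,x+ww,y+hh))
        for th in ths: print(" ",th,"knob",circ(c,th,.138,.013),"flange",circ(c,th,.096,.025),"rim",circ(c,th,.09,.027))
if __name__=="__main__":
    import sys; run(tuple(float(q) for q in sys.argv[1:]) or (.44,.48,.52))
E
python3 go.py .5882 .0837 .195; python3 chk.py
```

```text
t 18.8 tcp [0.4765 0.0676 0.2871] yaw_y 97.88 zax [ 0.001  0.001 -1.   ] F [0.9 0.5 0.5] w 0.0002 g 0.0 delta cm [-11.27   0.05   9.22]
top red 84 (np.int32(248), np.int32(188), np.int32(259), np.int32(199))
top flange 471 (np.int32(218), np.int32(151), np.int32(281), np.int32(166))
  0.44 knob [246.5 184.4 258.6 195.7] flange [243.8 173.2 266.  194.2] rim [243.3 171.6 267.2 194.1]
  0.48 knob [247.1 186.8 259.2 197.9] flange [244.2 175.  266.4 195.5] rim [243.7 173.2 267.5 195.3]
  0.52 knob [247.7 189.3 259.8 200.1] flange [244.6 176.7 266.8 196.9] rim [244.  174.9 267.9 196.5]
wrist flange 60 (np.int32(310), np.int32(306), np.int32(314), np.int32(330))
  0.44 knob [305.1 284.7 328.5 308.9] flange [296.7 270.1 336.8 311.4] rim [295.4 268.1 338.  311.9]
  0.48 knob [305.1 279.6 328.5 303.8] flange [296.7 266.9 336.7 308.3] rim [295.5 265.1 338.  309.1]
  0.52 knob [305.1 274.5 328.4 298.7] flange [296.8 263.8 336.7 305.2] rim [295.5 262.3 337.9 306.2]
```

jog_arm([
  {"x": -3,"y": 0,"z": 3,"roll": 0},
  {"x": -2,"y": 0,"z": 4,"roll": 0},
  {"x": 0,"y": 0,"z": 4,"roll": 0},
  {"x": 0,"y": 0,"z": 3,"roll": 0},
  {"x": 0,"y": 0,"z": 0.8,"roll": 0},
], gripper=3.6)

```text
t: 19.52
ee_pos: [0.5275, 0.0747, 0.1364]
ee_rot: [-0.069, 0.998, -0.001, -0.002]
contact_force: [-0.0, -0.6, 1.2]
width: 0.0363
grip_force: 0.0
```

jog_arm([
  {"x": 0,"y": 0,"z": 0.4,"roll": 0},
  {"x": -1.5,"y": 0,"z": 0,"roll": 0},
  {"x": -1,"y": 0,"z": 0,"roll": 0},
  {"x": -0.5,"y": 0,"z": 0,"roll": 0},
  {"x": 0,"y": 0,"z": 0,"roll": 0},
])

```text
t: 20.15
ee_pos: [0.5582, 0.0791, 0.1347]
ee_rot: [-0.069, 0.998, 0.0, 0.0]
contact_force: [0.2, -0.8, 0.2]
width: 0.036
grip_force: 0.0
```

```bash
cat >> go.py <<'E'
    q=bot.get_obs()["ee_pos"]; dx,dy=q[0]-.6496,q[1]-.092; print("stand x,y mm",round(1e3*(dx*.9905+dy*.1376),1),round(1e3*(dy*.9905-dx*.1376),1))
E
python3 go.py .5882 .0837 .135
```

```text
File "go.py", line 8
    q=bot.get_obs()["ee_pos"]; dx,dy=q[0]-.6496,q[1]-.092; print("stand x,y mm",round(1e3*(dx*.9905+dy*.1376),1),round(1e3*(dy*.9905-dx*.1376),1))
IndentationError: unexpected indent
```

jog_arm([
  {"x": -0.7,"y": 0,"z": 0,"roll": 0},
  {"x": -0.7,"y": 0,"z": 0,"roll": 0},
  {"x": -0.5,"y": 0,"z": 0,"roll": 0},
  {"x": -0.3,"y": 0,"z": 0,"roll": 0},
])

```text
t: 20.65
ee_pos: [0.5798, 0.0821, 0.1344]
ee_rot: [-0.069, 0.998, -0.0, -0.0]
contact_force: [0.4, -0.7, 0.1]
width: 0.0362
grip_force: 0.0
```

jog_arm([
  {"x": -0.3,"y": 0,"z": 0,"roll": 0},
  {"x": -0.3,"y": 0,"z": 0,"roll": 0},
  {"x": -0.3,"y": 0,"z": 0,"roll": 0},
])

```text
t: 21.02
ee_pos: [0.5885, 0.0833, 0.1344]
ee_rot: [-0.069, 0.998, 0.0, -0.0]
contact_force: [-1.0, 1.0, 0.4]
width: 0.0361
grip_force: 0.0
```

```bash
python3 chk.py .36 .4 .44 | grep -v wrist; sed -i '8s/.*//' go.py; echo 'q=bot.get_obs()["ee_pos"]; dx,dy=q[0]-.6496,q[1]-.092; print("stand x,y mm",round(1e3*(dx*.9905+dy*.1376),1),round(1e3*(dy*.9905-dx*.1376),1))' >> go.py; sed -i 's/^if __name.*: go/go/' go.py; python3 go.py .5882 .0837 .135
```

```text
top flange 331 (np.int32(239), np.int32(148), np.int32(281), np.int32(159))
  0.36 knob [245.3 179.4 257.4 191.1] flange [243.  169.7 265.3 191.3] rim [242.6 168.3 266.5 191.4]
  0.4 knob [245.9 181.9 258.  193.4] flange [243.4 171.5 265.7 192.7] rim [242.9 169.9 266.8 192.8]
  0.44 knob [246.5 184.4 258.6 195.7] flange [243.8 173.2 266.  194.2] rim [243.3 171.6 267.2 194.1]
  0.36 knob [290.8 281.7 342.3 334. ] flange [277.8 248.8 355.3 327.4] rim [275.9 244.9 357.2 327.2]
  0.4 knob [290.8 270.4 342.2 323.1] flange [277.8 242.8 355.3 321.8] rim [276.  239.4 357.1 322.1]
  0.44 knob [290.9 259.4 342.1 312. ] flange [277.9 236.8 355.2 316. ] rim [276.  234.  357.  316.9]
t 21.12 tcp [0.5887 0.0834 0.1345] yaw_y 97.89 zax [ 0. -0. -1.] F [ 0.6 -0.2  0.4] w 0.0359 g 0.0 delta cm [ 0.04  0.04 -0.05]
stand x,y mm -61.5 -0.2
```

jog_arm([
  {"x": -0.4,"y": 0,"z": 0,"roll": 0},
  {"x": -0.4,"y": 0,"z": 0,"roll": 0},
])

```text
t: 21.38
ee_pos: [0.5965, 0.0845, 0.1345]
ee_rot: [-0.069, 0.998, 0.0, 0.0]
contact_force: [0.6, 0.9, -0.0]
width: 0.0358
grip_force: 0.0
```

jog_arm([
  {"x": -0.4,"y": 0,"z": 0,"roll": 0},
  {"x": -0.4,"y": 0,"z": 0,"roll": 0},
])

```text
t: 21.62
ee_pos: [0.6045, 0.0855, 0.1344]
ee_rot: [-0.069, 0.998, -0.0, -0.0]
contact_force: [-0.1, -0.2, 0.1]
width: 0.0358
grip_force: 0.0
```

```bash
python3 go.py .5882 .0837 .135
python3 - <<'E'
from h import *
w=eyes.capture("wrist"); save(w,"wristA.png"); im=w["image"]; h=cv2.cvtColor(im,cv2.COLOR_RGB2HSV); H=h[...,0].astype(int)
for v in range(200,345,6): print(v,"".join("R" if ((H[v,u]>172 or H[v,u]<5) and h[v,u,1]>170 and im[v,u,0]>95) else "f" if im[v,u,0]<85 and h[v,u,1]>90 and H[v,u]<15 else "k" if im[v,u,0]<50 else "W" if h[v,u,1]<60 and im[v,u,0]>150 else "y" if 12<H[v,u]<25 else "b" if 90<H[v,u]<120 else "." for u in range(240,392,2)))
E
```

```text
t 21.62 tcp [0.6045 0.0855 0.1344] yaw_y 97.89 zax [ 0. -0. -1.] F [-0.1 -0.2  0.1] w 0.0358 g 0.0 delta cm [ 1.64  0.04 -0.06]
stand x,y mm -45.5 -0.2
200 .yy......y..............y............WWWWWWWWWWWWWWWWWWWWWWWWWWWWWWWWWWWWWWW
206 yyy.........y...y....y...............bbbb....WWWWWWWWWWWWWWWWWWWWWWWWWWWWWWW
212 yyy.........y...y...y.y....bkkkbyyyyyyyyyyyyyyyybbb.WWWWWWWWWWWWWWWWWWWWWWWW
218 .yy...........y........bbkkyyyyyyyyyyyyyyyyyyyyyyyyy.bb.WWWWWWWWWWWWWWWWWWWW
224 y..yy....y.y...y.....bbk.yyyyyyyy.RRRRR.RRRRRR..yyyyyyybbby.............WWWy
230 yyyy.y...........y.bbbyyyyyyyy.RRRRRR...RRR.RR.R.R.yyyyyybbb......yy......W.
236 .y.y..yyyyy...y.y....yyyyyyyy.RRRR.RRRRRRRR.R.RRR.R.yyyyyy.bbb......y.....y.
242 ..y....y.yy.y.yfffffffkyyyyyRR....RR.RRRR.RRR.....R..ykff.ffff....y...y...y.
248 y.....yyyy.yyyfffffffkkyyyyyRRRR.R.R..R...RR..RRRRRR.ykkfffffff.WWWyyyy.....
254 yy.....yy.yyyfffffffkkkyyyyy.RRRR...R..RR..RRRR.R.RR.ykkkfffffffyWWWWy.y..WW
260 y.WWWW.WWWy..fffffffkkkyyyyyyy.R...R..R.........R..yyykkkkfffffff.Wy.yy...WW
266 y.WWWW..y.fffffffffkkkkyyyyyyyyyy.RRR.....R.RR..yyyyy
[... 376 characters left out ...]
WyWyy.bkbbbbkbbbbbbbbbbbbb.yWWWyykkkkkfffffffffkkkkk
302 kkkkkk.ffffffffkkkkkf..yy.yy.yyy...yy.......y...y.yy.yy..kkkkkffffffff.kkkkk
308 kkyyyyyffffffffkkkkk.y......y..y.y..y.y.y.y.yy..y.y..yy..fkkkkffffffffyyyyyk
314 kyyyyyyyffffffffkkky......y.yy.yyy.....yyyyy.yyy.yyy..y.y.kkkkffffffffyyyyyy
320 kyyyy..b.....y.yyy.....................b......yy........................yyyy
326 yyyyyy.y.y.yy.....yyyyyyyy...y..y...yyyyy...y.y....yyyy.y....y.........yyyyy
332 yyyy.y.yyy.yyyyyy..yyyy.yyy.y..yy.yy.yyyy..y.yyy.yyyyyyyyy..yyy..yyyyy.y..yy
338 yyyyyyy.yyyy.yyy.yyyyyyyyyyyyyyyyyyyyy.yyyyyyy.y.yyyyyyyyyy.yyyyyyyyy....yyy
344 yyyyyyy.yy.yy..yyyyy.yy.y.yyyyyyyy.yyyyy.yyyyyyyyyy.yyyyyyyyyyyyyy.yyy.yy.yy
```

The fingers pass over the flange without touching it, so the fingertips must sit about 19 mm higher relative to the TCP than I assumed. They now straddle the knob just above the flange, so I'll press down on it here. That both seats it and calibrates the tip height.

jog_arm([
  {"x": 0,"y": 0,"z": 0.2,"roll": 0},
  {"x": 0,"y": 0,"z": 0,"roll": 0},
])

```text
t: 21.92
ee_pos: [0.6039, 0.0854, 0.1322]
ee_rot: [-0.069, 0.998, -0.0, -0.0]
contact_force: [-0.2, -0.3, -0.0]
width: 0.0362
grip_force: 0.0
```

jog_arm([
  {"x": 0,"y": 0,"z": 0.2,"roll": 0},
  {"x": 0,"y": 0,"z": 0,"roll": 0},
])

```text
t: 22.18
ee_pos: [0.604, 0.0855, 0.1303]
ee_rot: [-0.069, 0.998, -0.0, -0.0]
contact_force: [0.4, 0.4, 1.2]
width: 0.0359
grip_force: 0.0
```

jog_arm([
  {"x": 0,"y": 0,"z": 0.2,"roll": 0},
  {"x": 0,"y": 0,"z": 0,"roll": 0},
])

```text
t: 22.42
ee_pos: [0.6046, 0.0855, 0.1289]
ee_rot: [-0.069, 0.998, 0.0, 0.0]
contact_force: [-0.3, -0.1, 3.5]
width: 0.0359
grip_force: 1.6
```

jog_arm([
  {"x": 0,"y": 0,"z": 0.2,"roll": 0},
  {"x": 0,"y": 0,"z": 0,"roll": 0},
])

```text
t: 22.68
ee_pos: [0.6049, 0.0856, 0.1283]
ee_rot: [-0.069, 0.998, 0.0, 0.001]
contact_force: [-4.7, -0.9, 13.6]
width: 0.0357
grip_force: 7.2
```

jog_arm([
  {"x": 0,"y": 0,"z": 0.2,"roll": 0},
  {"x": 0,"y": 0,"z": 0,"roll": 0},
  {"x": 0,"y": 0,"z": 0,"roll": 0},
])

```text
t: 23.05
ee_pos: [0.6051, 0.0857, 0.1279]
ee_rot: [-0.069, 0.998, 0.001, 0.001]
contact_force: [-8.5, -1.3, 24.5]
width: 0.036
grip_force: 13.1
```

```bash
python3 go.py .5882 .0837 .135
```

```text
t 23.05 tcp [0.6051 0.0857 0.1279] yaw_y 97.87 zax [ 0.002  0.002 -1.   ] F [-8.5 -1.3 24.5] w 0.036 g 13.1 delta cm [ 1.7   0.04 -0.72]
stand x,y mm -45.0 -0.1
```

24 N normal to the flange with no give, so the stopper is fully home while the jar leans. Now I grip the knob low, with it near the rear of the pads, and swing the jar towards upright as far as the shelf allows.

jog_arm([
  {"x": 0,"y": 0,"z": -0.5,"roll": 0},
  {"x": 0.5,"y": 0,"z": 0,"roll": 0},
  {"x": 0.5,"y": 0,"z": 0,"roll": 0},
  {"x": 0,"y": 0,"z": 0,"roll": 0},
])

```text
t: 23.55
ee_pos: [0.5935, 0.084, 0.1289]
ee_rot: [-0.069, 0.998, -0.0, -0.001]
contact_force: [0.1, 0.1, 0.4]
width: 0.0362
grip_force: 0.0
```

jog_arm([
  {"x": 0,"y": 0,"z": 0,"roll": 0},
  {"x": 0,"y": 0,"z": 0,"roll": 0},
  {"x": 0,"y": 0,"z": 0,"roll": 0},
], gripper=1, squeeze=12)

```text
t: 23.92
ee_pos: [0.5944, 0.0845, 0.1294]
ee_rot: [-0.069, 0.998, 0.0, 0.0]
contact_force: [-0.4, 1.2, 0.1]
width: 0.0256
grip_force: 12.0
```

```bash
python3 go.py .5882 .0837 .135
```

```text
t 23.93 tcp [0.5944 0.0845 0.1294] yaw_y 97.9 zax [ 0.  0. -1.] F [-0.4  1.2  0.1] w 0.0256 g 12.0 delta cm [ 0.63  0.01 -0.56]
stand x,y mm -55.7 0.2
```

jog_arm([
  {"x": -0.34,"y": 0,"z": -0.18,"roll": 0},
  {"x": -0.34,"y": 0,"z": -0.17,"roll": 0},
  {"x": -0.34,"y": 0,"z": -0.16,"roll": 0},
])

```text
t: 24.3
ee_pos: [0.6018, 0.0853, 0.1332]
ee_rot: [-0.069, 0.998, -0.0, -0.003]
contact_force: [-5.4, 0.5, -3.3]
width: 0.0261
grip_force: 12.0
```

jog_arm([
  {"x": -0.34,"y": 0,"z": -0.14,"roll": 0},
  {"x": -0.34,"y": 0,"z": -0.13,"roll": 0},
  {"x": 0,"y": 0,"z": 0,"roll": 0},
])

```text
t: 24.68
ee_pos: [0.6092, 0.0865, 0.1361]
ee_rot: [-0.069, 0.998, -0.0, -0.002]
contact_force: [-5.3, 0.8, -2.1]
width: 0.0254
grip_force: 12.0
```

```bash
python3 go.py .5882 .0837 .135; python3 chk.py .25 .3 .35; python3 fit.py|head -1
```

```text
t 24.68 tcp [0.6092 0.0865 0.1361] yaw_y 97.91 zax [-0.005 -0.    -1.   ] F [-5.3  0.8 -2.1] w 0.0254 g 12.0 delta cm [2.12 0.01 0.12]
stand x,y mm -40.8 0.1
top flange 461 (np.int32(241), np.int32(143), np.int32(281), np.int32(157))
  0.25 knob [243.8 172.4 255.9 184.4] flange [242.  164.9 264.3 187. ] rim [241.7 163.8 265.6 187.5]
  0.3 knob [244.5 175.6 256.6 187.5] flange [242.5 167.1 264.7 189. ] rim [242.1 165.8 266.  189.3]
  0.35 knob [245.2 178.8 257.3 190.5] flange [242.9 169.3 265.2 190.9] rim [242.5 167.9 266.4 191.1]
wrist flange 696 (np.int32(292), np.int32(281), np.int32(343), np.int32(314))
  0.25 knob [289.4 274.5 342.6 326.6] flange [276.3 235.4 355.9 313.8] rim [274.4 230.8 357.7 312.8]
  0.3 knob [289.3 260.1 342.6 313.3] flange [276.2 227.5 355.9 307. ] rim [274.4 223.6 357.7 306.8]
  0.35 knob [289.3 245.7 342.6 299.5] flange [276.2 219.8 355.8 300. ] rim [274.4 216.6 357.7 300.5]
red 2052 292 341 238 291
```

jog_arm([
  {"x": -0.3,"y": 0,"z": -0.1,"roll": 0},
  {"x": -0.2,"y": 0,"z": -0.07,"roll": 0},
  {"x": 0,"y": 0,"z": 0,"roll": 0},
])

```text
t: 25.2
ee_pos: [0.6145, 0.0873, 0.138]
ee_rot: [-0.069, 0.998, 0.0, -0.002]
contact_force: [-5.7, 1.0, -2.0]
width: 0.0258
grip_force: 12.0
```

jog_arm([
  {"x": -0.3,"y": 0,"z": -0.1,"roll": 0},
  {"x": 0,"y": 0,"z": 0,"roll": 0},
])

```text
t: 25.45
ee_pos: [0.6178, 0.0877, 0.1392]
ee_rot: [-0.069, 0.998, 0.0, -0.002]
contact_force: [-5.9, 1.6, -2.9]
width: 0.0258
grip_force: 12.0
```

```bash
python3 go.py .5882 .0837 .135; python3 chk.py .25 .3 .35|grep -A4 wrist; python3 fit.py|head -1
```

```text
t 25.45 tcp [0.6178 0.0877 0.1392] yaw_y 97.9 zax [-0.003 -0.    -1.   ] F [-5.9  1.6 -2.9] w 0.0258 g 12.0 delta cm [2.99 0.01 0.43]
stand x,y mm -32.1 0.2
wrist flange 675 (np.int32(281), np.int32(227), np.int32(351), np.int32(247))
  0.25 knob [289.4 255.6 342.5 307.8] flange [276.3 220.7 355.8 299. ] rim [274.5 216.5 357.6 298.5]
  0.3 knob [289.3 241.3 342.5 294.3] flange [276.3 212.9 355.8 292.2] rim [274.5 209.4 357.7 292.4]
  0.35 knob [289.3 227.  342.5 280.5] flange [276.3 205.2 355.8 285.1] rim [274.5 202.4 357.6 286. ]
red 2036 291 341 232 289
```

jog_arm([
  {"x": -0.3,"y": 0,"z": -0.09,"roll": 0},
  {"x": 0,"y": 0,"z": 0,"roll": 0},
])

```text
t: 25.85
ee_pos: [0.6182, 0.0878, 0.1396]
ee_rot: [-0.068, 0.998, 0.0, -0.004]
contact_force: [-14.6, 0.4, 0.7]
width: 0.0257
grip_force: 19.8
```

jog_arm([
  {"x": -0.3,"y": 0,"z": -0.08,"roll": 0},
  {"x": 0,"y": 0,"z": 0,"roll": 0},
])

```text
t: 26.1
ee_pos: [0.6175, 0.0878, 0.1398]
ee_rot: [-0.068, 0.998, 0.0, -0.008]
contact_force: [-27.4, -0.3, 7.9]
width: 0.0258
grip_force: 27.6
```

The body meets the shelf at stand x of about −32 mm, with the lean near 0.33. Now I back off, release, and come in front of the flange with the fingers straddling the knob.

jog_arm([
  {"x": 0.6,"y": 0,"z": 0.15,"roll": 0},
  {"x": 0,"y": 0,"z": 0,"roll": 0},
])

```text
t: 26.35
ee_pos: [0.6184, 0.0874, 0.14]
ee_rot: [-0.069, 0.998, -0.0, -0.001]
contact_force: [-4.8, -0.0, -1.6]
width: 0.0258
grip_force: 12.0
```

jog_arm([
  {"x": 0,"y": 0,"z": 0,"roll": 0},
  {"x": 0,"y": 0,"z": 0,"roll": 0},
  {"x": 0.5,"y": 0,"z": 0,"roll": 0},
  {"x": 1.2,"y": 0,"z": 0,"roll": 0},
  {"x": 1.5,"y": 0,"z": 0,"roll": 0},
], gripper=3.4)

```text
t: 26.98
ee_pos: [0.5873, 0.0825, 0.1405]
ee_rot: [-0.068, 0.998, -0.0, 0.001]
contact_force: [0.7, -0.0, 0.0]
width: 0.0337
grip_force: 0.0
```

```bash
python3 go.py .5882 .0837 .1235; python3 chk.py .25 .3 .35
```

```text
t 26.98 tcp [0.5873 0.0825 0.1405] yaw_y 97.85 zax [ 0.001 -0.    -1.   ] F [ 0.7 -0.   0. ] w 0.0337 g 0.0 delta cm [-0.11  0.1   1.7 ]
stand x,y mm -63.0 -0.8
top flange 555 (np.int32(235), np.int32(143), np.int32(281), np.int32(159))
  0.25 knob [243.8 172.4 255.9 184.4] flange [242.  164.9 264.3 187. ] rim [241.7 163.8 265.6 187.5]
  0.3 knob [244.5 175.6 256.6 187.5] flange [242.5 167.1 264.7 189. ] rim [242.1 165.8 266.  189.3]
  0.35 knob [245.2 178.8 257.3 190.5] flange [242.9 169.3 265.2 190.9] rim [242.5 167.9 266.4 191.1]
wrist flange 1175 (np.int32(282), np.int32(276), np.int32(352), np.int32(319))
  0.25 knob [293.3 311.9 342.6 359.8] flange [280.2 267.1 355.2 340.4] rim [278.3 261.8 357.  338.7]
  0.3 knob [293.2 298.4 342.6 347.7] flange [280.1 259.5 355.2 334.3] rim [278.3 254.8 357.  333.3]
  0.35 knob [293.2 284.9 342.6 335. ] flange [280.1 252.  355.1 327.8] rim [278.3 248.  356.9 327.5]
```

Lower in front of the flange in small steps.

jog_arm([
  {"x": 0.2,"y": 0.05,"z": 0.6,"roll": 0},
  {"x": 0,"y": 0,"z": 0.5,"roll": 0},
  {"x": 0,"y": 0,"z": 0,"roll": 0},
])

```text
t: 27.45
ee_pos: [0.5851, 0.0834, 0.1284]
ee_rot: [-0.069, 0.998, -0.0, -0.001]
contact_force: [0.8, -1.1, -0.4]
width: 0.0343
grip_force: 0.0
```

jog_arm([
  {"x": 0,"y": 0,"z": 0.3,"roll": 0},
  {"x": 0,"y": 0,"z": 0.25,"roll": 0},
  {"x": 0,"y": 0,"z": 0,"roll": 0},
])

```text
t: 27.82
ee_pos: [0.5852, 0.0833, 0.1234]
ee_rot: [-0.069, 0.998, -0.0, -0.0]
contact_force: [-0.3, 0.4, -0.0]
width: 0.034
grip_force: 0.0
```

jog_arm([
  {"x": -0.4,"y": 0,"z": 0,"roll": 0},
  {"x": -0.4,"y": 0,"z": 0,"roll": 0},
  {"x": -0.3,"y": 0,"z": 0,"roll": 0},
])

```text
t: 28.2
ee_pos: [0.5956, 0.0847, 0.1235]
ee_rot: [-0.069, 0.998, -0.0, -0.001]
contact_force: [-3.9, -1.1, 1.9]
width: 0.034
grip_force: 2.4
```

```bash
python3 go.py .5882 .0837 .1235
```

```text
t 28.2 tcp [0.5956 0.0847 0.1235] yaw_y 97.89 zax [-0.002 -0.    -1.   ] F [-3.9 -1.1  1.9] w 0.034 g 2.4 delta cm [ 0.75 -0.   -0.  ]
stand x,y mm -54.5 0.2
```

jog_arm([
  {"x": 0,"y": 0,"z": 0.1,"roll": 0},
  {"x": -0.3,"y": 0,"z": 0,"roll": 0},
  {"x": -0.3,"y": 0,"z": 0,"roll": 0},
])

```text
t: 28.58
ee_pos: [0.5987, 0.0849, 0.1224]
ee_rot: [-0.069, 0.998, -0.0, -0.004]
contact_force: [-13.9, -2.2, 15.2]
width: 0.034
grip_force: 9.6
```

jog_arm([
  {"x": -0.3,"y": 0,"z": 0,"roll": 0},
  {"x": -0.3,"y": 0,"z": -0.1,"roll": 0},
  {"x": 0,"y": 0,"z": 0,"roll": 0},
])

```text
t: 28.95
ee_pos: [0.6061, 0.0858, 0.1244]
ee_rot: [-0.069, 0.998, -0.0, -0.002]
contact_force: [-11.3, -2.4, 14.6]
width: 0.0339
grip_force: 9.8
```

```bash
python3 go.py .5882 .0837 .1235; python3 chk.py .15 .2 .25|grep -A4 wrist; python3 fit.py|head -1
```

```text
t 28.95 tcp [0.6061 0.0858 0.1244] yaw_y 97.86 zax [-0.004 -0.    -1.   ] F [-11.3  -2.4  14.6] w 0.0339 g 9.8 delta cm [1.8  0.03 0.1 ]
stand x,y mm -43.9 -0.1
wrist flange 1103 (np.int32(281), np.int32(277), np.int32(351), np.int32(318))
  0.15 knob [288.3 324.9 344.9 376.4] flange [274.7 265.6 358.3 343.7] rim [272.8 258.8 360.2 340.7]
  0.2 knob [288.  309.8 345.  363.7] flange [274.5 257.  358.5 337.6] rim [272.6 250.9 360.4 335.2]
  0.25 knob [287.9 294.4 345.1 350.2] flange [274.4 248.4 358.5 331. ] rim [272.5 243.1 360.4 329.4]
red 33 295 338 280 299
```

The upward force shows the tips riding on the flange's edge rather than pushing its side, so I back out and go lower.

jog_arm([
  {"x": 0.8,"y": 0,"z": -0.1,"roll": 0},
  {"x": 1,"y": 0,"z": 0,"roll": 0},
  {"x": 0,"y": 0,"z": 0.3,"roll": 0},
  {"x": 0,"y": 0,"z": 0.2,"roll": 0},
  {"x": 0,"y": 0,"z": 0,"roll": 0},
])

```text
t: 29.72
ee_pos: [0.5904, 0.0842, 0.1193]
ee_rot: [-0.069, 0.998, -0.0, -0.0]
contact_force: [-0.1, 0.4, -0.0]
width: 0.0343
grip_force: 0.0
```

jog_arm([
  {"x": 0,"y": 0,"z": 0.2,"roll": 0},
  {"x": 0,"y": 0,"z": 0,"roll": 0},
])

```text
t: 29.98
ee_pos: [0.5903, 0.0841, 0.1174]
ee_rot: [-0.069, 0.998, -0.0, -0.0]
contact_force: [0.1, 1.1, 0.2]
width: 0.0341
grip_force: 0.0
```

jog_arm([
  {"x": 0,"y": 0,"z": 0.2,"roll": 0},
  {"x": 0,"y": 0,"z": 0,"roll": 0},
])

```text
t: 30.22
ee_pos: [0.5902, 0.0841, 0.1155]
ee_rot: [-0.069, 0.998, -0.0, -0.0]
contact_force: [0.1, 0.6, -1.0]
width: 0.0338
grip_force: 0.0
```

```bash
python3 go.py .5882 .0837 .1235; python3 chk.py .25 .3 .35|grep -A4 wrist; python3 fit.py|head -1
```

```text
t 30.23 tcp [0.5902 0.0841 0.1155] yaw_y 97.89 zax [-0. -0. -1.] F [ 0.1  0.6 -1. ] w 0.0338 g 0.0 delta cm [ 0.2  -0.01 -0.8 ]
stand x,y mm -60.0 0.3
wrist flange 1187 (np.int32(281), np.int32(298), np.int32(350), np.int32(318))
  0.25 knob [286.2 338.2 344.9 394.8] flange [272.9 280.6 358.7 364.1] rim [271.  274.  360.6 361.3]
  0.3 knob [286.2 322.1 345.  380.6] flange [272.9 271.8 358.7 357.3] rim [271.  266.  360.6 355.3]
  0.35 knob [286.2 305.9 344.9 365.6] flange [272.9 263.1 358.7 350. ] rim [271.  258.1 360.6 348.8]Traceback (most recent call last):
  File "fit.py", line 4, in <module>
    k=(b[...,0]>100)&(b[...,1]<70)&(b[...,2]<70); y,x=np.nonzero(k); print("red",len(x),x.min()+270,x.max()+270,y.min()+170,y.max()+170)
                                                                                        ~~~~~^^
    return umr_minimum(a, axis, None, out, keepdims, initial, where)
ValueError: zero-size array to reduction operation minimum which has no identity
```

jog_arm([
  {"x": 0,"y": 0,"z": 0.2,"roll": 0},
  {"x": -0.5,"y": 0,"z": 0,"roll": 0},
  {"x": -0.4,"y": 0,"z": 0,"roll": 0},
])

```text
t: 30.75
ee_pos: [0.5997, 0.0854, 0.1137]
ee_rot: [-0.069, 0.998, 0.0, 0.0]
contact_force: [0.7, 0.6, 0.4]
width: 0.0337
grip_force: 0.0
```

jog_arm([
  {"x": -0.3,"y": 0,"z": 0,"roll": 0},
  {"x": -0.3,"y": 0,"z": 0,"roll": 0},
  {"x": 0,"y": 0,"z": 0,"roll": 0},
])

```text
t: 31.12
ee_pos: [0.6029, 0.0861, 0.1131]
ee_rot: [-0.069, 0.998, 0.0, -0.003]
contact_force: [-6.0, -0.8, 4.8]
width: 0.0339
grip_force: 3.6
```

```bash
python3 go.py .5882 .0837 .1235; sed -i 's/170:300,270:370/170:390,270:370/' fit.py; sed -i 's/100)&(b/75)\&(b/' fit.py; python3 chk.py .2 .25 .3|grep -A4 wrist; python3 fit.py|head -1
```

```text
t 31.12 tcp [0.6029 0.0861 0.1131] yaw_y 97.91 zax [-0.005 -0.    -1.   ] F [-6.  -0.8  4.8] w 0.0339 g 3.6 delta cm [ 1.49 -0.04 -1.03]
stand x,y mm -47.1 0.6
wrist flange 1121 (np.int32(281), np.int32(289), np.int32(350), np.int32(318))
  0.2 knob [284.2 333.5 345.6 391.1] flange [270.8 271.8 359.7 356.6] rim [269.  264.9 361.6 353.5]
  0.25 knob [284.  316.9 345.7 376.8] flange [270.7 262.7 359.8 349.8] rim [268.8 256.6 361.7 347.5]
  0.3 knob [284.  300.  345.8 361.7] flange [270.7 253.7 359.8 342.6] rim [268.8 248.4 361.7 341.1]
red 2720 270 369 236 387
```

jog_arm([
  {"x": -0.3,"y": 0,"z": -0.05,"roll": 0},
  {"x": -0.3,"y": 0,"z": -0.05,"roll": 0},
  {"x": 0,"y": 0,"z": 0,"roll": 0},
])

```text
t: 31.65
ee_pos: [0.6087, 0.0871, 0.1147]
ee_rot: [-0.069, 0.998, 0.0, -0.003]
contact_force: [-9.7, 0.1, 9.3]
width: 0.0345
grip_force: 5.5
```

```bash
python3 go.py .5882 .0837 .1235; python3 chk.py .2 .25 .3|grep -A4 wrist
python3 - <<'E'
from h import *
w=eyes.capture("wrist"); im=w["image"]; h=cv2.cvtColor(im,cv2.COLOR_RGB2HSV); H=h[...,0].astype(int)
for v in range(216,375,6): print(v,"".join("R" if ((H[v,u]>172 or H[v,u]<5) and h[v,u,1]>170 and im[v,u,0]>95) else "f" if im[v,u,0]<85 and h[v,u,1]>90 and H[v,u]<15 else "k" if im[v,u,0]<50 else "W" if h[v,u,1]<60 and im[v,u,0]>150 else "y" if 12<H[v,u]<25 else "b" if 90<H[v,u]<120 else "." for u in range(240,392,3)))
E
```

```text
t 31.65 tcp [0.6087 0.0871 0.1147] yaw_y 97.91 zax [-0.005  0.    -1.   ] F [-9.7  0.1  9.3] w 0.0345 g 5.5 delta cm [ 2.08 -0.05 -0.87]
stand x,y mm -41.2 0.8
wrist flange 1824 (np.int32(281), np.int32(277), np.int32(349), np.int32(318))
  0.2 knob [283.8 319.2 345.4 377.2] flange [270.5 260.9 359.5 346.2] rim [268.6 254.3 361.5 343.4]
  0.25 knob [283.7 302.5 345.5 362.7] flange [270.4 251.8 359.6 339.3] rim [268.5 246.  361.5 337.3]
  0.3 knob [283.6 285.7 345.5 347.4] flange [270.3 242.8 359.6 331.9] rim [268.5 237.9 361.6 330.8]
216 ........yy..........bkbbbbbbbbb.y..WWWWWWWWWWWWWWWW
222 y....y.y.........bbbbbbkbbbbbbbbbbb..WWWWWWWWWWWWWW
228 y...yy..yyy...bbkbbbbbbbbbbbbbbbbbbbbby....y.....WW
234 yy.........y.bbbbbbbbbbkbbbkbbbbbbbbbbb......yy....
240 y..y......yffff.kbbbbbbbbbbbbbbbbbbbbffff.y........
246 ..y.......fffffkkbbbbyyyyyyyyy.bbbbbkffff.....y....
252 ...yyyyyy.fffffkkbyyyyyyyyyyyyyyyybbkfffff.yyyyy...
258 ...yyyyyyfffffkkyyyyyyyyyyyyyyyyyyyykkfffffWWWWyy.y
264 ....yyyyffffffkkyyyyyyyyyyyyyyyyyyyykkffffffWWWyy..
270 .....yyffffffkkkyyyyyyyyyyyyyyyyyyyykkkffffffy.yy..

[... 251 characters left out ...]
...RR..yyyyyyykkkkfffffkkkkk
306 kkkyyyfffffkkkyyyyy..RRRRR..R...yyyyyykkkfffffyyykk
312 kkyyyyfffffkkkyyyy.....RRRRRRRRR.yyyyykkkfffffyyykk
318 kkyyyy...y.y..yyyy...f..f.fff....yyyyykky.....yyyyk
324 kkyy.yy...yy.y......y.....y..y..y.yyy.y..y.....yyyk
330 kyyyy.yyyy.yyyyyyyy..yy.yy..yyy.yyyyyyyy..y...yyyyy
336 kyyyyy.yyyyy.yyyyyyyyyyy.yy.yyy.yyyyy.yyyyy.....yyy
342 kyyyyyy.yyyyyyy..yyyyyyyyyy.yyyyyyyyyyyy.yy.....yyy
348 kyyy.yyyyy.yyyy..yy....yy....yy.......y..yyy....yyy
354 kyyyyykfff.y.y...RRRRRR.RR.RRRRR.R.....yyffffkyyyyy
360 kyyyykkfffyyyyy.RRRR.RRRR.RRR.RRRRR.y.y...fffkkyyyk
366 kkkkkkk.ffyyyyyyRRRRRRRRRRR.RRRRRR.yyyyyyyfffkkkkkk
372 kkkkkkkkffyyyyyy.RRRRRRR.RRRR.RRRRRyyyyy...fkkkkkkk
```

jog_arm([
  {"x": -0.3,"y": 0,"z": -0.08,"roll": 0},
  {"x": -0.3,"y": 0,"z": -0.08,"roll": 0},
  {"x": 0,"y": 0,"z": 0,"roll": 0},
])

```text
t: 32.17
ee_pos: [0.6152, 0.088, 0.1166]
ee_rot: [-0.069, 0.998, 0.0, -0.002]
contact_force: [-8.1, 0.6, 8.0]
width: 0.034
grip_force: 5.0
```

jog_arm([
  {"x": -0.2,"y": 0,"z": -0.05,"roll": 0},
  {"x": 0,"y": 0,"z": 0,"roll": 0},
])

```text
t: 32.42
ee_pos: [0.6172, 0.0883, 0.117]
ee_rot: [-0.069, 0.998, 0.0, -0.002]
contact_force: [-7.7, -0.0, 8.8]
width: 0.0343
grip_force: 4.9
```

```bash
python3 go.py .5882 .0837 .1235
cat > asc.py <<'E'
from h import *
import sys
w=eyes.capture("wrist"); im=w["image"]; h=cv2.cvtColor(im,cv2.COLOR_RGB2HSV); H=h[...,0].astype(int)
for v in range(228,375,6): print(v,"".join("R" if ((H[v,u]>172 or H[v,u]<5) and h[v,u,1]>170 and im[v,u,0]>95) else "f" if im[v,u,0]<85 and h[v,u,1]>90 and H[v,u]<15 else "k" if im[v,u,0]<50 else "W" if h[v,u,1]<60 and im[v,u,0]>150 else "y" if 12<H[v,u]<25 else "b" if 90<H[v,u]<120 else "." for u in range(255,376,4)))
E
python3 chk.py .1 .15 .2|grep -A4 wrist; python3 asc.py
```

```text
t 32.42 tcp [0.6172 0.0883 0.117 ] yaw_y 97.9 zax [-0.004  0.    -1.   ] F [-7.7 -0.   8.8] w 0.0343 g 4.9 delta cm [ 2.93 -0.05 -0.64]
stand x,y mm -32.6 0.8
wrist flange 1862 (np.int32(281), np.int32(277), np.int32(349), np.int32(318))
  0.1 knob [284.3 330.8 345.  383.7] flange [270.8 263.3 359.2 343.6] rim [268.9 255.7 361.2 339.9]
  0.15 knob [283.9 314.9 345.2 370.9] flange [270.5 254.2 359.4 337.6] rim [268.7 247.3 361.4 334.6]
  0.2 knob [283.7 298.5 345.4 357.1] flange [270.4 245.1 359.6 331. ] rim [268.5 239.  361.5 328.8]
228 ....ybbbbbbbbbbbbbbbbbbbbbb....
234 y...bbbbbbbbbbbbbbbbbbbbbbbby..
240 yyyybfffkbbbb.yyyy.bbbbkfffby..
246 yyybffffkbyyyyyyyyyyy.bkfff..WW
252 yyybfffkkyyyyyyyyyyyyyWk.fffbWW
258 .y.ffffkkyyyyyyyyyyyyyykkfff.WW
264 y.fffffkkyyyyyyyyyyyyyykkffff..
270 ..ffffkkkyyyyyyyyyyyyyykkkffffy
276 ffffffkkyyyyyyyyyyyyyyykkkfffff
282 fffffkkkyyyyyyyyyyyyyyyykkfffff
288 .ffffkkkyyyyyyyyyyyyyyyykkkffff
294 .fff.kkkyyyyyyyyyyyyyyyykkkffff
300 kffffkkyyyyyy.RR..yyyyyykkkffff
306 yffffkkyyyy.RRRRRR..yyyyykkffff
312 yffffkkyyy.R..RRRRRR.yyyykkffff
318 y....k.yyyff..ffff...yyyyk....y
324 ...y...y..y.y.y.yy....y.y..y.yy
330 yy..yyy.yyyy.yyy.yyyyyy..yyy.y.
336 yyyyyyy.yyyyyyy.yy...yyyyy.yy..
342 .yyyyy.yyyy.yyy.yyyy.yyyyyyyyyy
348 y.yyyyy...y.y.yyyy.y.y..y.y.y..
354 ykffyyyy.RRRR.R.RR.RR...yy.fffk
360 kkffyyyy.RR.RRRRRRRRR..yyyy.ffk
366 kkffyyyyRRRRRRRRRRRRRR.yyyyyffk
372 kkffyyyyRRRR.R.RRRRRR..yyyy.ffk
```

jog_arm([
  {"x": 1.0,"y": 0,"z": 0,"roll": 0},
  {"x": 2.0,"y": 0,"z": 0,"roll": 0},
  {"x": 0.5,"y": 0,"z": -1.0,"roll": 0},
  {"x": 0,"y": 0,"z": 0,"roll": 0},
])

```text
t: 33.08
ee_pos: [0.5854, 0.0833, 0.1281]
ee_rot: [-0.069, 0.998, 0.0, 0.001]
contact_force: [0.5, -0.1, 0.5]
width: 0.0342
grip_force: 0.0
```

jog_arm([
  {"x": 0,"y": 0,"z": 0,"roll": 0},
  {"x": 0,"y": 0,"z": 0,"roll": 0},
], gripper=0.8)

```text
t: 33.33
ee_pos: [0.5847, 0.0833, 0.1266]
ee_rot: [-0.069, 0.998, -0.0, 0.0]
contact_force: [0.2, 0.3, -0.5]
width: 0.0172
grip_force: 0.0
```

```bash
python3 go.py .5882 .0837 .127; python3 chk.py .15 .2 .25; python3 asc.py
```

```text
t 33.33 tcp [0.5847 0.0833 0.1266] yaw_y 97.89 zax [ 0. -0. -1.] F [ 0.2  0.3 -0.5] w 0.0172 g 0.0 delta cm [-0.35 -0.01 -0.04]
stand x,y mm -65.4 0.3
top red 55 (np.int32(245), np.int32(161), np.int32(254), np.int32(169))
top flange 978 (np.int32(216), np.int32(138), np.int32(281), np.int32(175))
  0.15 knob [242.5 166.  254.7 178.2] flange [241.2 160.6 263.5 183. ] rim [240.9 159.8 264.8 183.7]
  0.2 knob [243.2 169.2 255.3 181.3] flange [241.6 162.8 263.9 185. ] rim [241.3 161.8 265.2 185.7]
  0.25 knob [243.8 172.4 255.9 184.4] flange [242.  164.9 264.3 187. ] rim [241.7 163.8 265.6 187.5]
wrist flange 323 (np.int32(283), np.int32(307), np.int32(293), np.int32(364))
  0.15 knob [289.1 359.4 342.3 406.8] flange [276.  295.3 355.7 368.4] rim [274.1 287.9 357.6 364.7]
  0.2 knob [288.9 345.3 342.4 395.2] flange [275.8 287.  355.8 362.8] rim [274.  280.2 357.7 359.8]
  0.25 knob [288.7 330.9 342.5 382.8] flange [275.7 278.7 355.9 356.8] rim [273.9 272.6 357.8 354.5]
228 yy.y.....y..kkkkkkkb.WWWWWWWWWW
234 ....yy...bkkkkky..k.bb.WWWWWWWW
240 ....y..ykkfffkbbbbkfff.bWW.WW..
246 .....yy....ffkbbbbkfffb........
252 ....y.kbb.fffkbbbbkfffbbb...y..
258 .....ykbbffffkbbbbkfff.bbbyyy..
264 y...ykbk.ffffkbbbbkffffbbbby...
270 .yy.ybkbffff.kkbbbkfffffbbbyyyy
276 yyyybkbfffffkyyyyykfffff.bbbWWW
282 yyyybk.fffffkyyyyyk.fffffbbbWWW
288 .k..kkkkkk.fkyyyyykkfkkk.kbb..k
294 kkkkkkkkkk.fkyyyyykkfkkkkkkkkkk
300 kkkkkkkkkk.fkyyyyyykfkkkkkkkkkk
306 kkkkkkkkkkyfkyyyyyykfykkkkkkkkk
312 kkkkkkkkkyyfkyyyyyykfykkkkkkkkk
318 kkkkkkkkkyyykyyyyyyyyykkkkkkkkk
324 kkkkkkkkkyyyy.y......ykkkkkkkkk
330 kkkkkkkkkyy.yyy.yy...ykkkkkk.kk
336 ...b...bkyyyyyyyyy...yy..b.b..b
342 .........yyy.yyyyy.y.yy...b....
348 .........yyyyy.......yy........
354 .......yyyyf...RR.RRfyy.....bb.
360 .........yyf...RRRRRfyy........
366 kkkkky...kkf...RRRRRfkk.b.....k
372 kkkkkkkkkkkf..RRRRRRfkkkkkkkkkk
```

The top view hints that the stopper may have tilted back while its knob was pushed. I'll move clear, look numerically, and reseat it by pressing on the flange from above.

jog_arm([
  {"x": 2,"y": 0,"z": -4,"roll": 0},
  {"x": 4,"y": 0,"z": -5,"roll": 0},
  {"x": 4,"y": 0,"z": -5,"roll": 0},
  {"x": 2,"y": 0,"z": -2,"roll": 0},
  {"x": 0,"y": 0,"z": 0,"roll": 0},
], gripper=3.6)

```text
t: 34.1
ee_pos: [0.4676, 0.0672, 0.286]
ee_rot: [-0.069, 0.998, 0.001, 0.002]
contact_force: [-0.4, 0.1, -0.4]
width: 0.0358
grip_force: 0.0
```

```bash
python3 go.py .5882 .0837 .127; python3 chk.py .1 .15 .2 .25
python3 - <<'E'
from h import *
for n,us,vs in(("top",range(236,274,1),range(154,196,2)),("wrist",range(285,350,2),range(225,345,4))):
    im=cv2.imread("pics/%s_chk.png"%n)[...,::-1]; h=cv2.cvtColor(np.ascontiguousarray(im),cv2.COLOR_RGB2HSV); H=h[...,0].astype(int)
    for v in vs: print(v,"".join("R" if ((H[v,u]>172 or H[v,u]<5) and h[v,u,1]>170 and im[v,u,0]>170) else "r" if ((H[v,u]>172 or H[v,u]<6) and h[v,u,1]>150 and im[v,u,0]>75) else "k" if im[v,u,0]<50 else "W" if h[v,u,1]<55 and im[v,u,0]>170 else "y" if 12<H[v,u]<25 else "b" if 90<H[v,u]<120 else "." for u in us))
E
```

```text
t 34.1 tcp [0.4676 0.0672 0.286 ] yaw_y 97.9 zax [ 0.003  0.002 -1.   ] F [-0.4  0.1 -0.4] w 0.0358 g 0.0 delta cm [-12.11  -0.04  15.95]
stand x,y mm -183.7 0.4
top red 91 (np.int32(243), np.int32(161), np.int32(254), np.int32(172))
top flange 1700 (np.int32(215), np.int32(136), np.int32(281), np.int32(179))
  0.1 knob [242.  162.8 254.1 175. ] flange [240.9 158.5 263.1 180.9] rim [240.6 157.8 264.4 181.8]
  0.15 knob [242.5 166.  254.7 178.2] flange [241.2 160.6 263.5 183. ] rim [240.9 159.8 264.8 183.7]
  0.2 knob [243.2 169.2 255.3 181.3] flange [241.6 162.8 263.9 185. ] rim [241.3 161.8 265.2 185.7]
  0.25 knob [243.8 172.4 255.9 184.4] flange [242.  164.9 264.3 187. ] rim [241.7 163.8 265.6 187.5]
wrist red 163 (np.int32(306), np.int32(350), np.int32(327), np.int32(359))
wrist flange 281 (np.int32(299), np.int32(308), np.int32(333), np.int32(319))
  0.1 knob [304.3 334.1 327.6 354.5] flange [296.1 303.7 335.9 339.3] rim [294.8 299.7 337.2 337.6]
  0.15 knob [304.3 328.1 327.7 349.5] flange [296.  299.6 336.  336.5] rim [294.7 295.8 337.2 335.1]
  0.2 knob [304.2 322.  327.7 344
[... 1510 characters left out ...]
bbbbbbbb.b....kk
273 k.....bbbbbbbbbbbbbbbbbbbbby....k
277 y..ybbbbbbbbbbbbbbbbbbbbbbbbb...k
281 .yykbbbbbbbbbbbbbbbbbbbbbbbbb.y.y
285 y..kbbbbbbbbbbbbbbbbbbbbbbbbbbyyy
289 yy.bbbbbbb.yyyyyyyyyy.bbbbbbbbWWW
293 ...bbbbb.yyyyyyyyyyyyyy.bbbbbb..y
297 ...bkbb.yyyyyyyyyyyyyyyyybbbbb...
301 ...bbbbyyyyyyyyyyyyyyyyyWybbb....
305 .....bbyyyyyyyWWWWWWyyyyWWbb.....
309 ......yyyyyyyyyyyyyyWWWWWWb......
313 y.....yyyyyyyyyyyyyyyyyWWWyy.yy..
317 .yyyy.yyyyyyyyyyyyyyyyyyyWy.yy..y
321 ..........y.y.y...y...yyy.......y
325 ..y..y...yyyy..yyyyyy.yy.y.yyy..y
329 y.y.yyyy.yyyyyy.yyy..yyyy..yyy..y
333 yyyy....yy.y.yyyyyyyyyy.yy.yyyy.y
337 yyyyyy.y.yyyyy.yyyy..yyy.yy.yyyyy
341 yyy.yy.y.yyyyy.yyyyyyyyyyyyyyyyyy
```

The rim, flange and knob extents now put the jar at a lean of about 0.07 with the stopper in. What I had read as the flange was the cream neck. The last stretch is to push the neck with the fingers nearly closed.

jog_arm([
  {"x": -3,"y": 0,"z": 5,"roll": 0},
  {"x": -4,"y": 0,"z": 5,"roll": 0},
  {"x": -3,"y": 0,"z": 5,"roll": 0},
  {"x": -0.9,"y": 0,"z": 1.2,"roll": 0},
  {"x": 0,"y": 0,"z": 0,"roll": 0},
], gripper=0.6)

```text
t: 34.83
ee_pos: [0.574, 0.0814, 0.1222]
ee_rot: [-0.069, 0.998, -0.001, -0.001]
contact_force: [0.2, 0.5, 0.1]
width: 0.0059
grip_force: 0.0
```

```bash
python3 go.py .6113 .0867 .124
```

```text
t 34.83 tcp [0.574  0.0814 0.1222] yaw_y 97.87 zax [-0.003 -0.001 -1.   ] F [0.2 0.5 0.1] w 0.0059 g 0.0 delta cm [-3.77  0.02 -0.19]
stand x,y mm -76.4 -0.1
```

jog_arm([
  {"x": -1.2,"y": 0,"z": -0.15,"roll": 0},
  {"x": -1,"y": 0,"z": 0,"roll": 0},
  {"x": -0.6,"y": 0,"z": 0,"roll": 0},
  {"x": -0.4,"y": 0,"z": 0,"roll": 0},
])

```text
t: 35.33
ee_pos: [0.6067, 0.0864, 0.1256]
ee_rot: [-0.069, 0.998, 0.0, 0.0]
contact_force: [-0.1, 0.4, -0.6]
width: 0.0058
grip_force: 0.0
```

jog_arm([
  {"x": -0.25,"y": 0,"z": 0,"roll": 0},
  {"x": -0.25,"y": 0,"z": 0,"roll": 0},
  {"x": 0,"y": 0,"z": 0,"roll": 0},
])

```text
t: 35.7
ee_pos: [0.6095, 0.0867, 0.1248]
ee_rot: [-0.069, 0.998, -0.0, -0.002]
contact_force: [-5.0, -0.2, 3.7]
width: 0.0062
grip_force: 2.4
```

```bash
python3 go.py .6113 .0867 .124
```

```text
t 35.7 tcp [0.6095 0.0867 0.1248] yaw_y 97.88 zax [-0.003 -0.    -1.   ] F [-5.  -0.2  3.7] w 0.0062 g 2.4 delta cm [-0.18 -0.03  0.08]
stand x,y mm -40.5 0.3
```

jog_arm([
  {"x": -0.2,"y": 0,"z": 0,"roll": 0},
  {"x": -0.1,"y": 0,"z": 0,"roll": 0},
  {"x": 0,"y": 0,"z": 0,"roll": 0},
])

```text
t: 36.08
ee_pos: [0.6116, 0.0869, 0.1249]
ee_rot: [-0.069, 0.998, -0.0, -0.003]
contact_force: [-7.5, -0.4, 6.5]
width: 0.0059
grip_force: 3.8
```

jog_arm([
  {"x": -0.2,"y": 0,"z": 0,"roll": 0},
  {"x": 0,"y": 0,"z": 0,"roll": 0},
])

```text
t: 36.33
ee_pos: [0.6137, 0.0872, 0.1249]
ee_rot: [-0.069, 0.998, -0.0, -0.002]
contact_force: [-7.6, -0.5, 6.0]
width: 0.0059
grip_force: 3.6
```

jog_arm([
  {"x": -0.2,"y": 0,"z": 0,"roll": 0},
  {"x": 0,"y": 0,"z": 0,"roll": 0},
])

```text
t: 36.58
ee_pos: [0.6149, 0.0874, 0.1247]
ee_rot: [-0.069, 0.998, -0.0, -0.003]
contact_force: [-9.7, -0.8, 8.3]
width: 0.0061
grip_force: 4.7
```

jog_arm([
  {"x": -0.2,"y": 0,"z": 0,"roll": 0},
  {"x": 0,"y": 0,"z": 0,"roll": 0},
])

```text
t: 36.83
ee_pos: [0.6149, 0.0873, 0.1246]
ee_rot: [-0.069, 0.998, -0.0, -0.005]
contact_force: [-15.1, -1.8, 13.2]
width: 0.006
grip_force: 7.7
```

jog_arm([
  {"x": -0.15,"y": 0,"z": 0,"roll": 0},
  {"x": 0,"y": 0,"z": 0,"roll": 0},
])

```text
t: 37.08
ee_pos: [0.615, 0.0874, 0.1246]
ee_rot: [-0.069, 0.998, -0.0, -0.007]
contact_force: [-19.3, -1.8, 15.7]
width: 0.0059
grip_force: 9.9
```

The position no longer advances while the force rises, and this is short of the shelf limit, so the jar has met its stop. I'll back off and check.

jog_arm([
  {"x": 0.5,"y": 0,"z": 0,"roll": 0},
  {"x": 1.5,"y": 0,"z": 0,"roll": 0},
  {"x": 3,"y": 0,"z": -3,"roll": 0},
  {"x": 5,"y": 0,"z": -5,"roll": 0},
  {"x": 4,"y": 0,"z": -5,"roll": 0},
])

```text
t: 37.7
ee_pos: [0.4874, 0.0697, 0.2486]
ee_rot: [-0.069, 0.998, -0.0, -0.0]
contact_force: [0.6, 1.0, 0.7]
width: 0.0057
grip_force: 0.0
```

jog_arm([
  {"x": 0,"y": 0,"z": -3,"roll": 0},
  {"x": 0,"y": 0,"z": 0,"roll": 0},
])

```text
t: 37.95
ee_pos: [0.4904, 0.0704, 0.2805]
ee_rot: [-0.069, 0.998, 0.001, 0.003]
contact_force: [0.2, 0.6, 0.3]
width: 0.006
grip_force: 0.0
```

```bash
python3 go.py .5882 .0837 .127; python3 chk.py 0 .03 .06 | grep -v wrist
python3 - <<'E'
from h import *
for n,us,vs in(("top",range(232,274,1),range(150,188,1)),):
    im=cv2.imread("pics/%s_chk.png"%n)[...,::-1]; h=cv2.cvtColor(np.ascontiguousarray(im),cv2.COLOR_RGB2HSV); H=h[...,0].astype(int)
    for v in vs: print(v,"".join("R" if ((H[v,u]>172 or H[v,u]<5) and h[v,u,1]>170 and im[v,u,0]>170) else "r" if ((H[v,u]>172 or H[v,u]<6) and h[v,u,1]>150 and im[v,u,0]>75) else "k" if im[v,u,0]<50 else "W" if h[v,u,1]<55 and im[v,u,0]>170 else "y" if 12<H[v,u]<25 else "b" if 90<H[v,u]<120 else "." for u in us))
E
```

```text
t 37.95 tcp [0.4904 0.0704 0.2805] yaw_y 97.9 zax [ 0.006  0.003 -1.   ] F [0.2 0.6 0.3] w 0.006 g 0.0 delta cm [-9.78 -0.05 15.41]
stand x,y mm -160.6 0.5
top red 54 (np.int32(242), np.int32(160), np.int32(253), np.int32(168))
top flange 2036 (np.int32(215), np.int32(130), np.int32(281), np.int32(176))
  0.0 knob [240.9 156.5 253.  168.6] flange [240.2 154.5 262.3 176.6] rim [240.  154.1 263.7 177.8]
  0.03 knob [241.2 158.4 253.3 170.5] flange [240.4 155.7 262.5 177.9] rim [240.2 155.2 263.9 179. ]
  0.06 knob [241.5 160.2 253.6 172.4] flange [240.6 156.9 262.8 179.2] rim [240.3 156.3 264.1 180.2]
  0.0 knob [304.  333.  328.  352.2] flange [295.5 299.3 336.5 333.4] rim [294.2 294.8 337.8 331.3]
  0.03 knob [304.  329.5 328.  349.5] flange [295.5 296.8 336.5 331.9] rim [294.2 292.5 337.8 329.9]
  0.06 knob [303.9 326.  328.  346.6] flange [295.4 294.4 336.6 330.4] rim [294.1 290.2 337.9 328.6]
150 yyyyyyyyyyyyyyyyyyyyyyyyyyyyyyyyyyyyyyyyyy
151 yyyyyyyyyyyyyyyyyyyyyyyyyyyyyyyyyyyyyyyyyy
152 yyyyyyyyyyyyyyyyyyyyyyyyyyyyyyyyyyyyyyyyyy
153 yyyyyyyyyyyyyyyyyyyyyyyyyyyyyyyyyyyyyyyyyy
154
[... 894 characters left out ...]
W...yyyWWWbWWyyyyyyyyyyyyyyyyyyyyy.bkkkkkk
174 WW..yyWWWWb.WWWyyyyyyyyyyyyWyyyyyybbbkkkkk
175 WW..yyWWWWbbbWWWyyyyyyyyWWWyyyyyybbkkkkkkk
176 WW.yyyyWWWbbbbWWWWWWWWWWWWyyyyyybbbbbkkkkk
177 WW..yyyyyy.bbbbbWWWWWWWWyyyyyyybbbbkkbkkkk
178 WW..yyyy...bbbbbbb.yyyyyyyyyyybbbkbbbbbkkk
179 WW.........bbbbbbbbbbyyyyyybbbbbbbbbbbbkkk
180 W.....y.....bbbbbbbbbbbbbbbbbbbbbbbbbbkkkk
181 yyy..........bbbbbbbbbbbbbbbbbbbbbbbbkkkkk
182 ..............bbbbbbbbbbbbbbbbbbbbbbkkkkkk
183 ...WW......WWW.bbbbbbbbbbbbbbbbbbbbkkkkbkb
184 ..yWWWWW.WWWWWW.bbbbbbbbbbbbbbbbbbbkkkkkb.
185 ..yWWWWWWWWWWWWW..bbbbbbbbbbbbbbbbkbbkkb..
186 yyyyWWWWWWWWWWWWWW.bbbbbbbbbbbbbkkkkkb....
187 y..yWWWWWWWWWWWWWWWW..bbbbbbbbbbbbkb......
```

The rim, flange and knob all match an upright jar with the stopper home (rim front at row 178, knob front at about 168). Handing in.

```bash
python3 -c "
from rig import workorder; print(workorder.job_done())"
```

```text
the job is handed in; nothing more can be done
None
```

I pressed the red stopper fully home while the jar leaned (24 N on the flange with no give), then pushed the jar upright to its stop; the last top-camera check showed it upright with the stopper in. I handed the job in at about 38 s, but no verdict came back.

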